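# Load the platform shaker against its rail and start it

### The arm

A 6-joint arm with a two-finger parallel gripper is mounted at the origin on the work surface. World frame = base frame: x ahead of the robot, y to its left, z up, the work surface at z = 0. Lengths are in m, angles in rad, forces in N, time in s.
With the tool pointing down it reaches from about 0.275 to 0.975 m from the base axis. Payload 8.4 kg.
Tool frame: the origin (TCP) lies on the centre line of the jaws, within the pads' length; the fingertips stand 11 mm ahead of it and the grasp point (between the pads) lies 8 mm behind it (env.tip_extent is the distance from the TCP to the fingertips, in m); z points along the fingers, y is the line along which they close (so a half turn about z gives the same grasp; the last joint's range is limited). The gripper opens to 92 mm and grips with 3 to 60 N. Pads are 20 mm wide; open, the fingers measure 128 mm over their backs; the gripper's body (75 mm by 189 mm) begins 69 mm behind the grasp point.
Start: joints at [1.128, 0.353, 1.633, -0, 1.155, -0.002], TCP at [0.267, 0.565, 0.226] pointing down, gripper open.
Joint ranges: [-2.63, 2.63], [-0.92, 2.1], [0.06, 2.66], [-1.3, 4.44], [0, 2.69], [-3.02, 3.02]. Speed limits (rad/s): [2.22, 2.22, 2.79, 3.14, 3.14, 3.14].

### API

Orientations are given as a rotation vector (axis times angle).
In Python, from cell import env gives the robot as it stands. The module is installed in compiled form; this text tells all that it offers.
- The arm moves only by the tool arm_command, never from a script. Its argument "rows" is a list of rows, each a list of 3 entries, a list of its own where there are three numbers: the shift along the tool's x, y, z in mm, then the turn about the tool's z in degrees, then the finger opening in mm, from 0 to 91.9. A call has 1 to 12 rows; each row shifts and turns the commanded pose from where the row before left it, along the tool's axes as they then stand; what a row does not reach is not made up. A row lasts 1/8 s, in which the tool goes at most 62.5 mm and 10.7 degrees, less where a joint would pass 70% of its speed; a pose out of reach is approached as far as the arm can. A call is refused whole if a number of a shift passes 62.5 or a number of a turn 10.7, either way. A call with a gripper value outside its range is refused whole. The fingers move at their own pace and stop on an object; "newtons" is the grip in N (left out, the last holds). Time passes only in rows, so rows that do not move let the fingers close. It gives the time, the measured TCP pose, the force, the opening and the grip force at its end, in the units of the state.
- env.state(): the state, without advancing time (a new reading comes with each control period).
- env.camera(name): name is "scene" or "side" or "wrist"; returns a dict with "img" (480x640x3 uint8, red, green, blue), "range_z" (480x640 float32, m along the optical axis (not along the pixel's ray), 0 where there is no reading), "intrinsics" (3x3 intrinsics, pixels), "dist" ([k1, k2, p1, p2, k3] as OpenCV has them; the pictures are not rectified), "origin" and "orientation" of the camera in the world; the wrist camera has in their place "mount" (4x4, takes a point from camera to tool coordinates, whose origin is the TCP and whose axes are the flange's). Camera axes: x right, y down, z forward; pixel columns grow to the right and rows downward; lengths in m; the calibration is good to about 2 mm. A picture is of the moment at which its call begins: read the wrist's pose just before it.
- env.finish_job(): hands the job in; it is judged then, once.
The state is a dict: "time": time; "joints": joint angles; "dq": joint speeds; "tau": joint torques, N m; "tcp_pos": TCP position; "tcp_rot": TCP orientation; "ft_force": force on the tool from outside, world axes, zero at the start; "ft_torque": the same for the moment, N m; "finger_gap": finger opening in m; "grip_force": force on a finger pad.
Only numpy, scipy, OpenCV 4.12 (cv2) and the standard library are available. Lean on these libraries where they do the work, as an engineer would, in place of code of your own. Each camera call takes 0.05 s, during which the arm holds its last target. There are 200 camera calls.

### The job

Load the shaker for its next run: first clear every grey empty carrier off its platform into the yellow tray, upright, then stand every blue-capped sample carrier on the platform, flush and square against the rear rail, well inside its ends, and lay the aluminium straightedge flat on the platform, flush along the front faces of all of them and centred on the rail. Then pull the sprung red start lever forward to its stop and let it go right back, leaving the load flush. Leave the bottles and the jar where they are.

Things in the scene. Friction and masses are not known exactly. Their poses are not given: they have to be found in the camera images.
- sample1: Loose sample carrier (may be absent: None), white plastic with four blue caps 3 mm high, about 0.12 kg. 50 mm along its x, 36 mm along its y, block 30 mm high; on top, centred, a carrying fin 12 mm thick (x) and 36 mm long (y) that reaches up to 62 mm. Origin: centre of the underside, z up; a half turn changes nothing. Pinch the fin from above, fingertips above 33 mm.
- sample2: Loose sample carrier (may be absent: None), white plastic with four blue caps 3 mm high, about 0.12 kg. 50 mm along its x, 36 mm along its y, block 30 mm high; on top, centred, a carrying fin 12 mm thick (x) and 36 mm long (y) that reaches up to 62 mm. Origin: centre of the underside, z up; a half turn changes nothing. Pinch the fin from above, fingertips above 33 mm.
- sample3: Loose sample carrier (may be absent: None), white plastic with four blue caps 3 mm high, about 0.12 kg. 50 mm along its x, 36 mm along its y, block 30 mm high; on top, centred, a carrying fin 12 mm thick (x) and 36 mm long (y) that reaches up to 62 mm. Origin: centre of the underside, z up; a half turn changes nothing. Pinch the fin from above, fingertips above 33 mm.
- sample4: Loose sample carrier (may be absent: None), white plastic with four blue caps 3 mm high, about 0.12 kg. 50 mm along its x, 36 mm along its y, block 30 mm high; on top, centred, a carrying fin 12 mm thick (x) and 36 mm long (y) that reaches up to 62 mm. Origin: centre of the underside, z up; a half turn changes nothing. Pinch the fin from above, fingertips above 33 mm.
- empty1: Loose empty carrier (may be absent: None), grey plastic with four dark empty holes, about 0.08 kg. 50 mm along its x, 36 mm along its y, block 30 mm high; on top, centred, a carrying fin 12 mm thick (x) and 36 mm long (y) that reaches up to 62 mm. Origin: centre of the underside, z up; a half turn changes nothing. Pinch the fin from above, fingertips above 33 mm.
- empty2: Loose empty carrier (may be absent: None), grey plastic with four dark empty holes, about 0.08 kg. 50 mm along its x, 36 mm along its y, block 30 mm high; on top, centred, a carrying fin 12 mm thick (x) and 36 mm long (y) that reaches up to 62 mm. Origin: centre of the underside, z up; a half turn changes nothing. Pinch the fin from above, fingertips above 33 mm.
- straightedge: Loose aluminium straightedge, flat bar 40 mm (x) by 220 mm (y) by 10 mm, about 0.28 kg; in the middle of its top a black grip block 36 mm along x, 16 mm along y, from 10 to 42 mm height: pinch it across its 16 mm, along y. Its long edges (x = -20 and +20 mm) are alike. Origin: centre of the underside.
- tray: Fixed yellow open tray for empties, 170 (x) by 120 (y) by 28 mm outside, walls and floor 4 mm. Origin: centre of the underside.
- shaker: Fixed platform shaker, cream housing with green bands, x pointing to its rear (away from the robot), z up. Housing from x -105 to +105, y -200 to +140, top at 84 mm; steel platform x -100 to +100, y -130 to +130, top at z = 90 mm; along its rear a dark rail, front face at x = +85, y -125 to +125, rising 14 mm above the platform. Origin: on the bench under the platform's centre.
- rail_mid (a point): Middle of the rail's front face at the level of the platform's top; axes as the shaker's: x to the rear (into the rail), y along the rail, z up. A carrier that stands flush has its origin at x = -25 mm here, and a straightedge flush against the carriers' fronts has its origin at x = -70 mm.
- lever (a joint): Sprung start lever on the right end of the shaker's housing (y = -170): 0 at rest, leaning 0.45 rad to the rear; 0.9 rad at its stop, leaning 0.45 rad to the front (towards the robot). It turns about the shaker's y axis at point lever_pivot; its spring takes about 1.5 N at the knob at rest and 4 N at the stop and brings it back when let go.
- lever_tip (a point): Centre of the lever's red ball knob (radius 13 mm), 85 mm from the pivot on a 10 mm thick stick.
- lever_pivot (a point): The lever's pivot, fixed on the housing; axes as the shaker's.
- flask_bottle: Bystander: amber bottle with blue cap, radius 30, height 115 mm. Origin: centre of the underside.
- jar: Bystander: white jar, radius 34, height 70 mm. Origin: centre of the underside.
- vial_bottle: Bystander: small clear bottle with white cap, radius 20, height 85 mm. Origin: centre of the underside.
Not all that is in view belongs to the job. What is shaped like the empty2 but orange is not meant.

How it is judged:
By the outcome, as a careful person would: the job done as asked, in the order asked, and still so for the second after the job is handed in, with the robot touching nothing.
Of sample1, sample2, sample3, sample4 only 3 to 4 are there at a start; the rules pass over those that are not, and their reading is None.
Of empty1, empty2 only 1 to 2 are there at a start; the rules pass over those that are not, and their reading is None.
At some moment in a run one of sample1, sample2, sample3, sample4, straightedge may be knocked a few centimetres aside while the robot is not near it.
It also fails if it takes over 210 s, if anything falls off the work surface, if the arm or the gripper's body presses on something with over 40 N, if the wrist force passes 120 N, or if a joint passes its speed limit or range.

## Working session

There is one attempt and no reset: what is moved stays moved. The work goes in short steps, Python scripts to look and compute and a tool call to move; the robot and the scene stay as the last step left them, time stands still between calls to the robot, and variables do not carry over. Pictures are saved under pics/ and viewed, at most 14 in all, crops included, and the job is handed in when it is done.

Besides the shell and the picture viewer there is one more tool, called after ">>>" by a JSON object that holds its "name" and its "arguments". arm_command: Moves the arm, as the interface text tells. Its arguments: {"type":"object","properties":{"rows":{"type":"array","items":{"type":"array"}},"newtons":{"type":"number"}},"required":["rows"]}

```bash
mkdir -p pics
cat > h.py <<'E'
import numpy as np, cv2
from scipy.spatial.transform import Rotation as R
from cell import env
def cam(name):
    s=env.state(); c=env.camera(name)
    if 'mount' in c:
        T=np.eye(4);T[:3,:3]=R.from_rotvec(s['tcp_rot']).as_matrix();T[:3,3]=s['tcp_pos']
        c['T']=T@np.array(c['mount'])
    else:
        o=np.array(c['orientation']); T=np.eye(4)
        T[:3,:3]=o if o.shape==(3,3) else R.from_rotvec(o).as_matrix(); T[:3,3]=c['origin']; c['T']=T
    return c
def rays(c,uv):
    uv=np.asarray(uv,float).reshape(-1,1,2)
    p=cv2.undistortPoints(uv,np.array(c['intrinsics']),np.array(c['dist'])).reshape(-1,2)
    return np.c_[p,np.ones(len(p))]
def plane(c,uv,z):
    d=rays(c,uv)@c['T'][:3,:3].T;o=c['T'][:3,3]
    return o+d*((z-o[2])/d[:,2])[:,None]
def cloud(c):
    v,u=np.mgrid[0:480,0:640]; uv=np.c_[u.ravel(),v.ravel()]
    P=rays(c,uv)*c['range_z'].ravel()[:,None]
    P=P@c['T'][:3,:3].T+c['T'][:3,3]
    P[c['range_z'].ravel()==0]=np.nan
    return P.reshape(480,640,3)
def save(c,n): cv2.imwrite('pics/'+n,c['img'][:,:,::-1])
E
python3 - <<'E'
from h import *
for n in ('scene','side','wrist'):
    c=cam(n); save(c,n+'0.png'); print(n,c['T'].round(3).tolist(),np.array(c['intrinsics']).round(1).tolist(),c['dist'])
s=env.state();print(s)
a=cv2.imread('pics/scene0.png');b=cv2.imread('pics/side0.png')
E
```

```text
scene [[-0.488, 0.706, -0.514, 1.259], [0.873, 0.395, -0.286, 0.343], [0.001, -0.588, -0.809, 1.108], [0.0, 0.0, 0.0, 1.0]] [[562.5, 0.0, 321.0], [0.0, 562.5, 236.0], [0.0, 0.0, 1.0]] [0.03693552 0.         0.         0.         0.        ]
side [[-0.953, -0.207, 0.22, 0.238], [-0.302, 0.69, -0.658, 1.155], [-0.016, -0.694, -0.72, 1.387], [0.0, 0.0, 0.0, 1.0]] [[605.0, 0.0, 318.8], [0.0, 605.0, 242.6], [0.0, 0.0, 1.0]] [-0.11420005  0.          0.          0.          0.        ]
wrist [[0.426, 0.866, 0.261, 0.192], [0.905, -0.408, -0.124, 0.601], [-0.001, 0.289, -0.957, 0.385], [0.0, 0.0, 0.0, 1.0]] [[388.3, 0.0, 317.4], [0.0, 388.3, 234.2], [0.0, 0.0, 1.0]] [-0.01127592  0.          0.          0.          0.        ]
{'time': 0.15, 'joints': array([ 1.12756496e+00,  3.53490714e-01,  1.63395820e+00,  5.81698966e-06,
        1.15522960e+00, -2.42628201e-03]), 'dq': array([ 8.95820364e-04, -2.31755723e-03, -2.42772031e-03,  3.86063946e-07,
        6.68494720e-04, -3.30602425e-04]), 'tau': array([-2.18795803e-04, -5.94212294e+01, -3.34467638e+01,  6.97005191e-02,
        2.03664479e-02, -1.18214043e-04]), 'tcp_pos': array([0.26651856, 0.56490793, 0.2250373 ]), 'tcp_rot': array([-6.86772576e-01, -3.06535557e+00,  1.66151192e-03]), 'ft_force': array([ 0.43639646,  0.12468659, -0.70847476]), 'ft_torque': array([ 0.02188295,  0.02613729, -0.00599784]), 'grip_force': 0.0, 'finger_gap': 0.09193265440972402}
```

View pics/scene0.png

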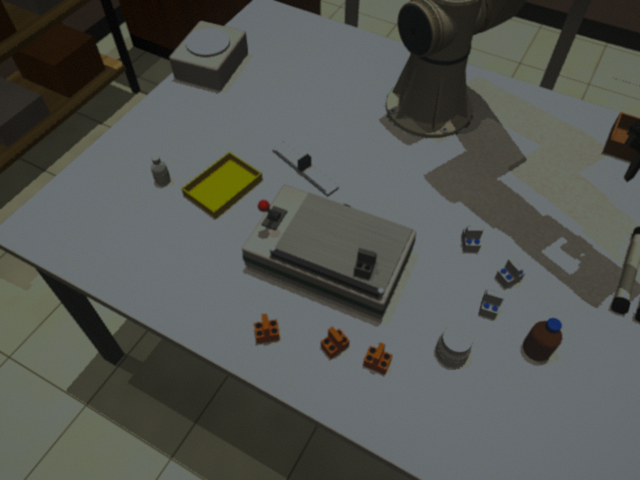

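View pics/side0.png

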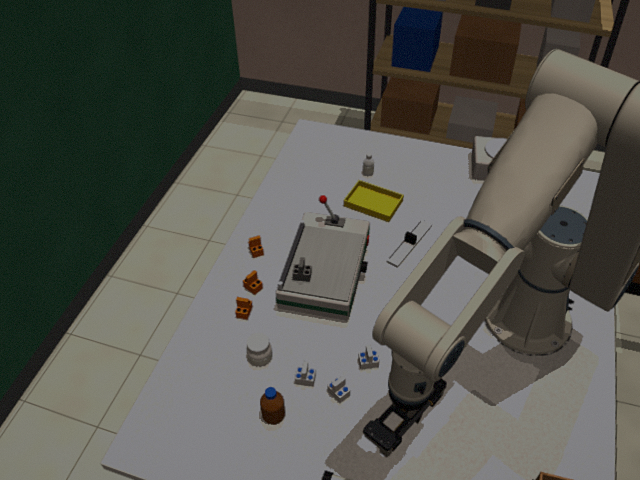

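The scene shows these candidates:
- Blue-capped carriers at scene px (472,238), (510,272) and (490,303).
- One grey empty on the platform at (365,262).
- Three orange decoys at (266,328), (335,341) and (378,357), which I leave alone.
- Straightedge at (305,167), tray at (222,184), red knob at (264,205).

The side view agrees, so there are three samples and one empty.

```bash
cat > m.py <<'E'
from h import *
def rect(xy):
    r=cv2.minAreaRect((xy*1000).astype(np.float32)); return np.round(r[0],1),np.round(r[1],1),round(r[2],1)
def comps(m,amin):
    n,l,st,ce=cv2.connectedComponentsWithStats(m.astype(np.uint8))
    return [(l==i,ce[i],st[i,4]) for i in range(1,n) if st[i,4]>=amin]
E
python3 - <<'E'
from m import *
for n in ('scene','side'):
    c=cam(n);P=cloud(c);h=cv2.cvtColor(c['img'],cv2.COLOR_RGB2HSV);H,S,V=[h[...,i].astype(int) for i in range(3)]
    z=P[...,2]; print('==',n)
    m=(abs(z-.09)<.004)&(S<80); 
    b=max(comps(m,50),key=lambda t:t[2]); print('platform',rect(P[b[0]][:,:2]),np.nanmedian(z[b[0]]))
    y=max(comps((H>22)&(H<35)&(S>150)&(z>-.02)&(z<.05),50),key=lambda t:t[2]); print('tray',rect(P[y[0]][:,:2]), np.percentile(z[y[0]],[5,95]).round(4))
    for b in comps((H>105)&(H<130)&(S>120)&(V>50)&(z>-.02)&(z<.2),4):
        print('blue',b[1].round(),b[2],np.nanmean(P[b[0]],0).round(4))
    for b in comps(((H<6)|(H>174))&(S>150)&(V>60)&(z>0),8): print('red',b[1].round(),b[2],np.nanmedian(P[b[0]],0).round(4))
    w=(z>.118)&(z<.17)&(P[...,0]>.3)&(P[...,0]<1)&(P[...,1]>-.4)&(P[...,1]<.2)
    for b in comps(w,15): print('high',b[1].round(),b[2],rect(P[b[0]][:,:2]),np.nanmax(z[b[0]]).round(4))
    w=(z>.005)&(z<.06)&(P[...,0]>.2)&(P[...,0]<.95)&(P[...,1]>-.7)&(P[...,1]<.5)
    for b in comps(w,25): print('low',b[1].round(),b[2],rect(P[b[0]][:,:2]),np.nanmax(z[b[0]]).round(4))
E
```

```text
== scene
platform (array([5.957e+02, 2.000e-01]), array([184.4, 336.2]), 5.1) 0.09068853857684633
tray (array([ 544.5, -346.2]), array([126.6, 173.5]), 80.2) [0.0022 0.0287]
blue [469. 240.] 16 [0.4179 0.272  0.033 ]
blue [477. 241.] 17 [0.4087 0.288  0.0316]
blue [503. 270.] 19 [0.4588 0.3685 0.0327]
blue [509. 276.] 19 [0.4682 0.3838 0.0324]
blue [486. 305.] 22 [0.563  0.3645 0.0332]
blue [494. 308.] 20 [0.5601 0.3822 0.033 ]
blue [554. 324.] 138 [0.5915 0.491  0.115 ]
red [263. 205.] 65 [ 0.6587 -0.1318  0.1821]
high [269. 211.] 30 (array([ 643.4, -132.2]), array([38.6,  5.7]), 12.4) 0.1699
high [365. 260.] 389 (array([643.9, 106.9]), array([51.3, 38. ]), 9.9) 0.1593
low [203.  78.] 653 (array([ 245. , -629.8]), array([ 40.4, 141.8]), 22.7) 0.0599
low [305. 167.] 1086 (array([ 376.2, -190.7]), array([227.2,  74.2]), 74.4) 0.0493
low [221. 184.] 2210 (array([ 536.4, -354.5]), array([152.9, 200.4]), 76.0) 0.0353
low [161. 175.] 272 (array([ 594.1, -507.8]), array([73.7, 43.9]), 50.2) 0.0599
low [471. 240.] 396 (array([396.9, 272.9]), array([70.2, 47.3]), 10.5) 0.0599
low [323. 287.]
[... 1965 characters left out ...]
) 0.0596
low [255. 247.] 221 (array([838.1, -15.6]), array([38.9, 66.8]), 39.6) 0.0598
low [319. 305.] 888 (array([543.8, 113.7]), array([313.4, 148.4]), 46.2) 0.06
low [252. 283.] 267 (array([794.5, 104.8]), array([88.2, 56.9]), 85.1) 0.0598
low [243. 308.] 273 (array([788., 208.]), array([47.3, 74.7]), 5.3) 0.0596
low [260. 356.] 329 (array([679.5, 355.4]), array([67.7, 41.4]), 23.8) 0.06
low [368. 359.] 318 (array([401.2, 277.6]), array([50.6, 41.1]), 27.5) 0.06
low [304. 375.] 325 (array([551.3, 369.7]), array([56.8, 55.5]), 9.0) 0.0599
low [339. 390.] 335 (array([448.4, 381.8]), array([55.4, 53.4]), 57.5) 0.0599
low [284. 410.] 27 (array([560.5, 490.9]), array([ 3.3, 14.9]), 1.0) 0.0599
```

```bash
cat >> m.py <<'E'
def go(x,y,z,close):
    """close: world direction angle (deg) of jaw line (mod 180). prints turn then shift in tool axes, mm"""
    s=env.state();M=R.from_rotvec(s['tcp_rot']).as_matrix()
    a=np.degrees(np.arctan2(M[1,1],M[0,1])); d=(close-a+90)%180-90
    M2=R.from_euler('z',d,degrees=True).as_matrix()@M
    v=M2.T@(np.array([x,y,z])-s['tcp_pos'])*1000
    print('turn(tool z) %.1f'%(-d),'alt %.1f'%(-d-np.sign(-d)*180),' shift',v.round(1),' tcp',np.round(s['tcp_pos'],4),'closeang %.1f'%a,'tilt',M[2].round(4),'q',s['joints'].round(2),'F',s['ft_force'].round(1),'gap',round(s['finger_gap'],4),'t',s['time'])
E
python3 - <<'E'
from m import *
go(.5,0,.35,0); go(.5,0,.35,90)
s=env.state();print(R.from_rotvec(s['tcp_rot']).as_matrix().round(3)); print(env.camera('wrist')['mount'])
E
```

```text
turn(tool z) 64.7 alt -115.3  shift [-565.1  233.3 -124.9]  tcp [0.2666 0.5651 0.2252] closeang 64.7 tilt [-0.e+00 -6.e-04 -1.e+00] q [ 1.13  0.35  1.63 -0.    1.16 -0.  ] F [0.9 0.2 1.1] gap 0.0917 t 0.25
turn(tool z) -25.3 alt 154.7  shift [-233.4 -565.2 -124.4]  tcp [0.2666 0.5651 0.2252] closeang 64.7 tilt [-0.e+00 -6.e-04 -1.e+00] q [ 1.13  0.35  1.63 -0.    1.16 -0.  ] F [0.9 0.2 1.1] gap 0.0917 t 0.25
[[-0.904  0.427 -0.   ]
 [ 0.427  0.904 -0.001]
 [-0.    -0.001 -1.   ]]
[[ 4.16090418e-04 -9.57288652e-01 -2.89133643e-01  8.27452975e-02]
 [ 9.99999893e-01  3.40296832e-04  3.12409434e-04  3.35882559e-04]
 [-2.00674744e-04 -2.89133742e-01  9.57288692e-01 -1.59675452e-01]
 [ 0.00000000e+00  0.00000000e+00  0.00000000e+00  1.00000000e+00]]
```

>>> {"name": "arm_command", "arguments": {"rows": [[[0,0,-18],9.25,91],[[0,0,-18],9.25,91],[[0,0,-18],9.25,91],[[0,0,-18],9.25,91],[[0,0,-18],9.25,91],[[0,0,-18],9.25,91],[[0,0,-17],9.2,91]]}}

```text
time: 1.18
tcp_pos: [0.2666, 0.5652, 0.3512]
tcp_rot: [2.227, 2.216, 0.0]
ft_force: [0.5, 0.8, -0.7]
finger_gap: 0.0911
grip_force: 0.0
```

>>> {"name": "arm_command", "arguments": {"rows": [[[-40,20,0],0,91],[[-46,20,0],0,91],[[-46,20,0],0,91],[[-46,20,0],0,91],[[-46,20,0],0,91],[[-46,20,0],0,91],[[-46,20,0],0,91],[[-46,20,0],0,91],[[-46,20,0],0,91],[[-46,20,0],0,91],[[-46,20,0],0,91],[[-46,13,0],0,91]]}}

```text
time: 2.68
tcp_pos: [0.5006, 0.0178, 0.3507]
tcp_rot: [2.221, 2.222, 0.001]
ft_force: [0.7, 0.5, 0.4]
finger_gap: 0.0911
grip_force: 0.0
```

Run:
```python
from m import *
go(.6,0,.35,0)
c=cam('wrist');save(c,'w1.png')
```

```text
turn(tool z) 0.0 alt -180.0  shift [-17.8  99.4   0.7]  tcp [0.5006 0.0178 0.3507] closeang 0.0 tilt [ 1.e-04  4.e-04 -1.e+00] q [0.03 0.05 1.73 0.   1.36 0.03] F [0.7 0.5 0.4] gap 0.0911 t 2.675
```

View pics/w1.png

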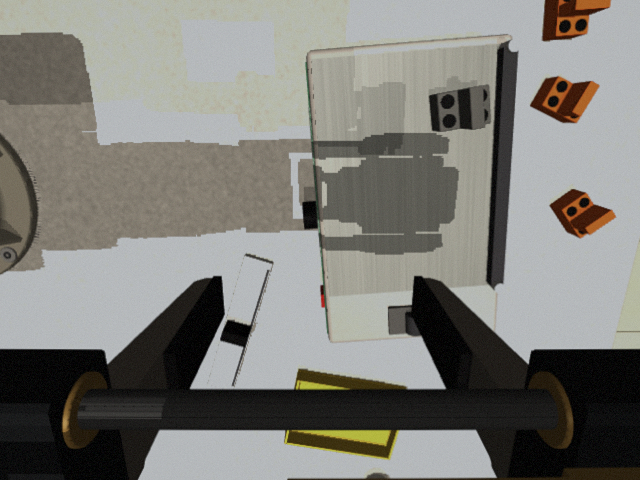

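The wrist view shows the rail running from (508,48) to (494,285), the empty at (460,107), the straightedge at (240,320) and the tray at (345,415).

Run:
```python
from m import *
c=cam('wrist');P=cloud(c);g=c['img'].max(2).astype(int);z=P[...,2]
h=cv2.cvtColor(c['img'],cv2.COLOR_RGB2HSV)
# rail: first dark px per row from left
pts=[]
for r in range(60,280):
    row=g[r,485:512]; 
    i=np.argmin(np.diff(row)) ; pts.append((485+i+.5,r))
pts=np.array(pts); X=plane(c,pts,.09)
for _ in range(5):
    k=np.polyfit(X[:,1],X[:,0],1); e=X[:,0]-np.polyval(k,X[:,1]); X=X[abs(e)<max(.0008,2*e.std())]
print('rail line x=%.4f+%.4f*y'%(k[1],k[0]),len(X),e.std(),'angle',np.degrees(np.arctan(k[0])))
m=np.zeros(g.shape,bool); m[30:300,480:530]=g[30:300,480:530]<70
m2=m&(abs(z-.104)<.006)
for b in comps(m2,200): print('railtop depth',rect(P[b[0]][:,:2]),np.median(z[b[0]]),cv2.boxPoints(cv2.minAreaRect((P[b[0]][:,:2]*1000).astype(np.float32))).round(1).tolist())
# rail pixel contour, project on .104
b=max(comps(m,200),key=lambda t:t[2]); r,cc=np.where(b[0]); print('rail px rect',cv2.boxPoints(cv2.minAreaRect(np.c_[cc,r].astype(np.float32))).tolist())
for z0 in (.09,.104): print(z0,plane(c,cv2.boxPoints(cv2.minAreaRect(np.c_[cc,r].astype(np.float32))),z0).round(4).tolist())
# front platform left edge
pl=[]
for r_ in range(70,280):
    row=cv2.GaussianBlur(c['img'],(3,3),0)[r_,295:340].max(1).astype(int); pl.append([r_,295+int(np.argmax(np.diff(row)))])
# empty fin top
m3=(z>.145)&(z<.16); 
for b in comps(m3,50): print('fin',b[1],b[2],rect(P[b[0]][:,:2]),np.median(z[b[0]]))
m3=(z>.113)&(z<.16); 
for b in comps(m3,50): print('empty',b[1],b[2],rect(P[b[0]][:,:2]))
y=max(comps((h[...,0]>22)&(h[...,0]<35)&(h[...,1]>120)&(z<.06),50),key=lambda t:t[2]);print('tray',rect(P[y[0]][:,:2]))
m3=abs(z-.09)<.004
b=max(comps(m3,50),key=lambda t:t[2]);print('plat',rect(P[b[0]][:,:2]),np.median(z[b[0]]))
m3=(z>.03)&(z<.05)&(P[...,0]<.46)&(g<80)&(P[...,1]<-.1)&(P[...,1]>-.3)
for b in comps(m3,20): print('grip',b[1],b[2],rect(P[b[0]][:,:2]),np.median(z[b[0]]))
I=c['img'][20:340,290:530]; cv2.imwrite('pics/rail.png',cv2.resize(I[:,:,::-1],None,fx=1.8,fy=1.8,interpolation=cv2.INTER_CUBIC))
```

```text
rail line x=0.6918+-0.0818*y 214 0.00032870265374217384 angle -4.67669438821393
railtop depth (array([694. ,  44.1]), array([ 15.5, 253.2]), 4.3) 0.10436068360277592 [[676.7999877929688, 169.6999969482422], [695.7000122070312, -82.69999694824219], [711.2000122070312, -81.5999984741211], [692.2999877929688, 170.89999389648438]]
rail px rect [[484.58624267578125, 282.5685119628906], [497.25640869140625, 35.50033187866211], [516.9993896484375, 36.512786865234375], [504.3292236328125, 283.5809631347656]]
0.09 [[0.6984, -0.0913, 0.09], [0.6781, 0.1725, 0.09], [0.6977, 0.1717, 0.09], [0.722, -0.0927, 0.09]]
0.104 [[0.6918, -0.0851, 0.104], [0.6722, 0.17, 0.104], [0.6912, 0.1692, 0.104], [0.7146, -0.0864, 0.104]]
fin [474.64275668 100.92264416] 711 (array([640., 109.]), array([12.9, 36.1]), 9.9) 0.15229245464614366
empty [462.60706098 102.45575424] 2181 (array([640.5, 109. ]), array([50.1, 36.3]), 10.1)
tray (array([ 535.8, -390. ]), array([ 49.1, 173.1]), 89.3)
plat (array([596.6,  32.7]), array([188.4, 266. ]), 4.1) 0.09059625739367197
grip [233.60597826 333.02717391] 368 (array([ 385.5, -190.8]), array([16.1, 35.8]), 71.3) 0.04210849098691058
```

View pics/rail.png

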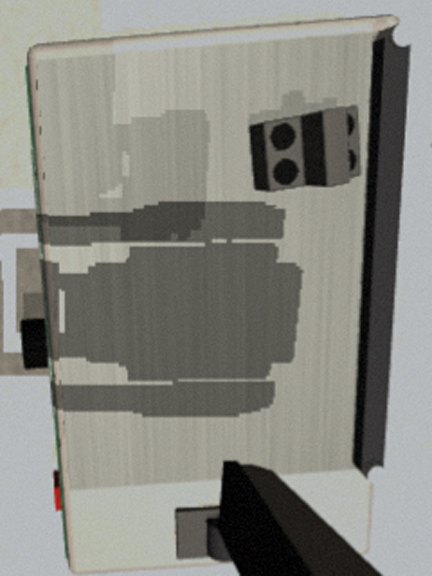

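Run:
```python
from m import *
go(.640,.109,.2,9.9)
```

```text
turn(tool z) -10.1 alt 169.9  shift [ 68.  153.  150.4]  tcp [0.5009 0.0159 0.3505] closeang -0.2 tilt [-1.4e-03  3.0e-04 -1.0e+00] q [ 0.03  0.05  1.73 -0.    1.36  0.03] F [-0.3 -0.3 -0.1] gap 0.091 t 2.775
```

>>> {"name": "arm_command", "arguments": {"rows": [[[0,0,0],-10,91],[[0,0,0],0,91],[[17,38,25],0,91],[[17,38,25],0,91],[[17,38,25],0,91],[[17,39,25],0,91],[[0,0,25],0,91],[[0,0,25],0,91],[[0,0,0],0,91],[[0,0,0],0,91]]}}

```text
time: 4.03
tcp_pos: [0.6392, 0.1136, 0.2016]
tcp_rot: [2.02, 2.406, 0.001]
ft_force: [0.2, -0.1, 0.8]
finger_gap: 0.0912
grip_force: 0.0
```

Run:
```python
from m import *
go(.640,.109,.138,9.9)
c=cam('wrist');P=cloud(c);z=P[...,2]
for b in comps((z>.147)&(z<.156)&(P[...,1]<.14),100): print('fin',b[1],b[2],rect(P[b[0]][:,:2]),np.median(z[b[0]]))
```

```text
turn(tool z) 0.1 alt -179.9  shift [-4.7 -0.1 63.6]  tcp [0.6392 0.1136 0.2016] closeang 10.0 tilt [ 1.e-04  1.e-03 -1.e+00] q [ 0.17  0.41  1.6   0.    1.13 -0.  ] F [ 0.2 -0.1  0.8] gap 0.0912 t 4.025
fin [318.98637821 272.53445513] 1248 (array([640.7, 109.1]), array([11.9, 36.4]), 9.7) 0.15242206008614995
```

>>> {"name": "arm_command", "arguments": {"newtons": 20, "rows": [[[-4.5,1,30],0,91],[[0,0,33.5],0,91],[[0,0,0],0,40],[[0,0,0],0,5],[[0,0,0],0,5],[[0,0,0],0,5],[[0,0,0],0,5],[[0,0,0],0,5]]}}

```text
time: 5.08
tcp_pos: [0.6407, 0.1088, 0.1372]
tcp_rot: [2.018, 2.407, 0.0]
ft_force: [-0.3, 0.2, -0.5]
finger_gap: 0.033
grip_force: 0.0
```

>>> {"name": "arm_command", "arguments": {"rows": [[[0,0,-20],0,5],[[0,0,-40],0,5],[[0,0,-40],0,5],[[0,0,0],0,5]]}}

```text
time: 5.58
tcp_pos: [0.6429, 0.1092, 0.2422]
tcp_rot: [2.015, 2.404, 0.009]
ft_force: [0.3, -0.8, -0.8]
finger_gap: 0.005
grip_force: 0.0
```

Run:
```python
from m import *
go(.543,-.345,.24,-10); go(.543,-.345,.24,80)
c=cam('scene');P=cloud(c);h=cv2.cvtColor(c['img'],cv2.COLOR_RGB2HSV);z=P[...,2]
y=max(comps((h[...,0]>22)&(h[...,0]<35)&(h[...,1]>120)&(z<.06),50),key=lambda t:t[2]);print('tray',rect(P[y[0]][:,:2]))
y=y[0]&(z>.024);print('rim',rect(P[y][:,:2]))
```

```text
turn(tool z) 20.0 alt -160.0  shift [-464.7  -19.5    2.1]  tcp [0.6429 0.1092 0.2422] closeang 10.0 tilt [-1.0e-04  7.5e-03 -1.0e+00] q [ 0.17  0.38  1.56  0.    1.2  -0.01] F [ 0.3 -0.8 -0.8] gap 0.005 t 5.575
turn(tool z) -70.0 alt 110.0  shift [  19.5 -464.7   -1.2]  tcp [0.6429 0.1092 0.2422] closeang 10.0 tilt [-1.0e-04  7.5e-03 -1.0e+00] q [ 0.17  0.38  1.56  0.    1.2  -0.01] F [ 0.3 -0.8 -0.8] gap 0.005 t 5.575
tray (array([ 544.3, -346.1]), array([124.1, 173.2]), 79.5)
rim (array([ 544.2, -345.6]), array([123.3, 171.7]), 79.4)
```

The fingers close more slowly than I allowed for, so I lifted without the carrier. I'll reopen and measure it again.

>>> {"name": "arm_command", "arguments": {"rows": [[[0,0,0],0,60],[[0,0,0],0,60],[[0,0,0],0,60],[[0,0,0],0,60],[[0,0,0],0,60],[[0,0,0],0,60],[[0,0,0],0,60],[[0,0,0],0,60]]}}

```text
time: 6.62
tcp_pos: [0.6407, 0.1088, 0.2371]
tcp_rot: [2.018, 2.407, 0.0]
ft_force: [-0.4, -0.0, -0.2]
finger_gap: 0.0601
grip_force: 0.0
```

Run:
```python
from m import *
c=cam('wrist');P=cloud(c);z=P[...,2]
for b in comps((z>.147)&(z<.16)&(P[...,1]<.15),100): print('fin',b[1],b[2],rect(P[b[0]][:,:2]),np.median(z[b[0]]))
go(.640,.109,.138,9.9)
```

```text
fin [318.3418259  245.41932059] 942 (array([640.8, 108.8]), array([11.8, 36.3]), 10.5) 0.15256112457341575
turn(tool z) 0.1 alt -179.9  shift [ 0.3 -0.6 99.1]  tcp [0.6406 0.1088 0.2371] closeang 10.0 tilt [-0.  0. -1.] q [ 0.17  0.38  1.57 -0.    1.2  -0.01] F [ 0.4 -0.6 -0. ] gap 0.0599 t 6.675
```

>>> {"name": "arm_command", "arguments": {"newtons": 20, "rows": [[[0,0,40],0,60],[[0,0,40],0,60],[[0,0,19],0,60],[[0,0,0],0,30],[[0,0,0],0,5],[[0,0,0],0,5],[[0,0,0],0,5],[[0,0,0],0,5],[[0,0,0],0,5],[[0,0,0],0,5],[[0,0,0],0,5],[[0,0,0],0,5]]}}

```text
time: 8.18
tcp_pos: [0.6409, 0.1088, 0.1385]
tcp_rot: [2.018, 2.407, 0.001]
ft_force: [-0.3, -0.5, 5.7]
finger_gap: 0.0119
grip_force: 20.0
```

>>> {"name": "arm_command", "arguments": {"rows": [[[0,0,-15],0,5],[[0,0,-45],0,5],[[0,0,-45],0,5],[[0,0,0],10,5],[[0,0,0],10,5],[[0,0,0],0,5]]}}

```text
time: 8.93
tcp_pos: [0.6405, 0.1088, 0.2436]
tcp_rot: [2.405, 2.022, 0.0]
ft_force: [0.5, 0.1, -1.6]
finger_gap: 0.0118
grip_force: 20.0
```

Run:
```python
from m import *
go(.544,-.346,.24,-10)
```

```text
turn(tool z) 0.1 alt -179.9  shift [-464.6  -16.     3.6]  tcp [0.6405 0.1088 0.2436] closeang -9.9 tilt [-0.  0. -1.] q [ 0.17  0.38  1.56 -0.    1.21  0.34] F [ 0.5  0.1 -1.6] gap 0.0118 t 8.925
```

>>> {"name": "arm_command", "arguments": {"rows": [[[-34,-9,-15],0,5],[[-40,-7,-15],0,5],[[-40,0,0],0,5],[[-40,0,0],0,5],[[-40,0,0],0,5],[[-40,0,0],0,5],[[-40,0,0],0,5],[[-40,0,0],0,5],[[-40,0,0],0,5],[[-40,0,0],0,5],[[-40,0,0],0,5],[[-30.5,0,0],0,5]]}}

```text
time: 10.42
tcp_pos: [0.544, -0.3475, 0.2731]
tcp_rot: [-2.401, -2.025, 0.0]
ft_force: [-0.5, -0.2, -1.0]
finger_gap: 0.0119
grip_force: 20.0
```

>>> {"name": "arm_command", "arguments": {"rows": [[[0,0,45],0,5],[[0,0,45],0,5],[[0,0,45],0,5],[[0,0,45],0,5],[[0,0,20],0,5],[[0,0,0],0,5],[[0,0,0],0,5]]}}

```text
time: 11.3
tcp_pos: [0.5457, -0.3466, 0.0749]
tcp_rot: [2.403, 2.02, 0.001]
ft_force: [-0.0, -1.0, -1.1]
finger_gap: 0.0124
grip_force: 20.0
```

Run:
```python
from m import *
go(.544,-.346,.053,-10)
```

```text
turn(tool z) 0.1 alt -179.9  shift [ 0.3 -1.9 21.9]  tcp [ 0.5457 -0.3466  0.0749] closeang -9.9 tilt [-9.0e-04  2.3e-03 -1.0e+00] q [-0.57  0.55  1.7   0.    0.89 -0.4 ] F [-0.  -1.  -1.1] gap 0.0124 t 11.3
```

>>> {"name": "arm_command", "arguments": {"rows": [[[0,0,12],0,5],[[0,0,7],0,5],[[0,0,2.5],0,5],[[0,0,0],0,5],[[0,0,0],0,40],[[0,0,0],0,50],[[0,0,0],0,50],[[0,0,0],0,50],[[0,0,0],0,50],[[0,0,-20],0,60],[[0,0,-40],0,60],[[0,0,-62],0,60]]}}

```text
time: 12.8
tcp_pos: [0.5437, -0.3453, 0.1746]
tcp_rot: [-2.404, -2.019, 0.001]
ft_force: [0.9, -1.0, 0.4]
finger_gap: 0.0602
grip_force: 0.0
```

>>> {"name": "arm_command", "arguments": {"rows": [[[0,0,-62],0,60],[[0,0,-60],0,60],[[50,0,0],0,60],[[50,0,0],0,60],[[0,0,0],0,60]]}}

```text
time: 13.42
tcp_pos: [0.5622, -0.2447, 0.2974]
tcp_rot: [2.402, 2.023, 0.002]
ft_force: [-0.8, 0.7, -0.1]
finger_gap: 0.0599
grip_force: 0.0
```

```bash
cat >> m.py <<'E'
def shaker(c,P):
    """rail front line by depth: rail-top pixels"""
    z=P[...,2];g=c['img'].max(2).astype(int)
    m=(abs(z-.104)<.005)&(g<80)&(P[...,0]>.62)&(P[...,0]<.76)
    b=max(comps(m,100),key=lambda t:t[2])
    Q=P[b[0]]; print('railtop',rect(Q[:,:2]),np.median(Q[:,2]))
    # front edge by y bins
    e=[]
    for y in np.arange(Q[:,1].min()+.01,Q[:,1].max()-.01,.004):
        s=Q[abs(Q[:,1]-y)<.002]
        if len(s)>8: e.append((y,np.percentile(s[:,0],3),np.percentile(s[:,0],97)))
    e=np.array(e)
    for i in(1,2):
        k=np.polyfit(e[:,0],e[:,i],1); print('edge',i,'x=%.4f%+.4f y'%(k[1],k[0]),'deg %.2f'%-np.degrees(np.arctan(k[0])))
    print('y ext',np.percentile(Q[:,1],[.2,99.8]).round(4))
def fins(P,z0,n=60):
    z=P[...,2]
    for b in comps((z>z0-.004)&(z<z0+.005),n):
        Q=P[b[0]]; print('fin',b[1].round(),b[2],rect(Q[:,:2]),np.median(Q[:,2]).round(4))
E
python3 - <<'E'
from m import *
go(.544,-.346,.053,-10)
for n in('wrist','scene'):
    c=cam(n);P=cloud(c);
    if n=='scene': shaker(c,P)
    print(n);fins(P,.066);fins(P,.062)
E
```

```text
turn(tool z) 0.2 alt -179.8  shift [-103.    -0.8  244.4]  tcp [ 0.5622 -0.2447  0.2974] closeang -9.8 tilt [ 3.0e-04  1.6e-03 -1.0e+00] q [-0.41  0.28  1.58  0.    1.28 -0.24] F [-0.8  0.7 -0.1] gap 0.0599 t 13.425
wrist
fin [317. 292.] 341 (array([ 544.1, -345.7]), array([36.2, 11.2]), 80.4) 0.0665
fin [317. 291.] 269 (array([ 544.1, -345.7]), array([36.2, 11.2]), 80.4) 0.0662
fin [383. 385.] 141 (array([ 602.2, -483.7]), array([10.8, 29.6]), 80.0) 0.0604
railtop (array([696.6,  41.2]), array([ 19.5, 258.6]), 4.3) 0.10394680231513531
edge 1 x=0.6927-0.0728 y deg 4.16
edge 2 x=0.7074-0.0833 y deg 4.76
y ext [-0.0846  0.1689]
scene
fin [190.  66.] 104 (array([ 251.8, -659. ]), array([ 15. , 137.5]), 6.7) 0.0664
fin [420. 106.] 115 (array([81.2, -2.6]), array([ 25.3, 107.5]), 1.1) 0.0661
fin [453. 104.] 71 (array([29.3, 69.6]), array([20.3, 86.1]), 53.3) 0.0671
fin [218. 171.] 65 (array([ 545.4, -349.4]), array([39.9, 14.6]), 78.8) 0.0668
fin [318. 283.] 278 (array([711.3,  21.1]), array([ 11.9, 320.6]), 6.1) 0.0665
fin [457. 340.] 451 (array([687.2, 338.7]), array([58.8, 59.4]), 54.1
[... 469 characters left out ...]
33
fin [264. 263.] 102 (array([ 720.4, -100.2]), array([  5.9, 117.2]), 4.0) 0.062
fin [514. 264.] 86 (array([452.6, 384. ]), array([36.4, 15.4]), 56.2) 0.0617
fin [338. 292.] 213 (array([707.4,  72. ]), array([ 11.7, 218.8]), 6.9) 0.0627
fin [495. 294.] 92 (array([546.7, 371.4]), array([14.3, 35.8]), 6.9) 0.0616
fin [264. 322.] 90 (array([841.7, -23.1]), array([36.5, 11.9]), 39.7) 0.0619
fin [335. 334.] 103 (array([795.9, 119. ]), array([38.5, 14.1]), 67.2) 0.0617
fin [541. 345.] 66 (array([614.4, 488.2]), array([48.6, 16.2]), 81.5) 0.0629
fin [453. 349.] 67 (array([706.1, 337.4]), array([56.9, 23.5]), 85.4) 0.0626
fin [379. 351.] 100 (array([785. , 213.2]), array([36.9, 12.2]), 4.9) 0.0618
```

Run:
```python
from m import *
go(.61,-.05,.30,4.4)
```

```text
turn(tool z) -14.3 alt 165.7  shift [193.1  63.   -3.2]  tcp [ 0.562  -0.2474  0.2968] closeang -9.9 tilt [-8.0e-04  1.3e-03 -1.0e+00] q [-0.42  0.28  1.58 -0.    1.28 -0.24] F [-0.3 -0.4  0.3] gap 0.0601 t 13.525
```

>>> {"name": "arm_command", "arguments": {"rows": [[[0,0,0],-7.2,60],[[0,0,0],-7.1,60],[[48,16,-3],0,60],[[48,16,0],0,60],[[48,16,0],0,60],[[49,15,0],0,60],[[0,0,0],0,60],[[0,0,0],0,60],[[0,0,0],0,60]]}}

```text
time: 14.65
tcp_pos: [0.6099, -0.052, 0.2987]
tcp_rot: [2.138, 2.302, -0.001]
ft_force: [0.1, 0.0, 0.7]
finger_gap: 0.0599
grip_force: 0.0
```

Run:
```python
from m import *
go(.547,.371,.25,7)
c=cam('wrist');P=cloud(c);shaker(c,P);z=P[...,2];g=c['img'].max(2).astype(int)
# front face bottom: bright->dark crossing
pts=[]
for y in np.arange(-.05,.15,.002):
    # sample image along x by projecting world pts
    xs=np.arange(.67,.705,.0002); W=np.c_[xs,np.full_like(xs,y),np.full_like(xs,.09),np.ones_like(xs)]
    Q=(np.linalg.inv(c['T'])@W.T)[:3].T
    uv=cv2.projectPoints(Q,np.zeros(3),np.zeros(3),np.array(c['intrinsics']),np.array(c['dist']))[0].reshape(-1,2).astype(np.float32)
    v=cv2.GaussianBlur(cv2.remap(g.astype(np.float32),uv[:,0].reshape(1,-1),uv[:,1].reshape(1,-1),cv2.INTER_LINEAR),(9,1),0)[0]
    i=np.argmin(np.diff(v)); pts.append((y,xs[i]))
p=np.array(pts)
for _ in range(4):
    k=np.polyfit(p[:,0],p[:,1],1);e=p[:,1]-np.polyval(k,p[:,0]);p=p[abs(e)<max(.0006,2*e.std())]
print('base line x=%.4f%+.4f y'%(k[1],k[0]),len(p),'deg %.2f'%-np.degrees(np.arctan(k[0])),e.std())
# plane fit to rail front face by depth
f=(z>.094)&(z<.101)&(g<80)&(abs(P[...,0]-(k[1]+k[0]*P[...,1]))<.006); Q=P[f]; kk=np.polyfit(Q[:,1],Q[:,0],1); print('face',len(Q),kk.round(4))
m=(abs(z-.0905)<.003)&(g>90); b=max(comps(m,500),key=lambda t:t[2]); Q=P[b[0]]; print('plat',rect(Q[:,:2]))
print(c['T'][:3,3])
save(c,'w2.png')
```

```text
turn(tool z) -2.8 alt 177.2  shift [427.5 -10.9  48.5]  tcp [ 0.6099 -0.052   0.2987] closeang 4.2 tilt [-5.e-04 -0.e+00 -1.e+00] q [-0.09  0.27  1.58 -0.    1.29 -0.16] F [0.1 0.  0.7] gap 0.0599 t 14.65
railtop (array([696.4,  22.6]), array([ 14.7, 213.4]), 4.7) 0.1045473899047217
edge 1 x=0.6914-0.0802 y deg 4.58
edge 2 x=0.7044-0.0835 y deg 4.77
y ext [-0.0818  0.1278]
base line x=0.6914-0.0777 y 90 deg 4.44 0.0001792590238535103
face 449 [-0.0801  0.6915]
plat (array([593.4,  65.2]), array([186.4, 118.7]), 4.2)
[0.60340474 0.03053408 0.45832086]
```

View pics/w2.png

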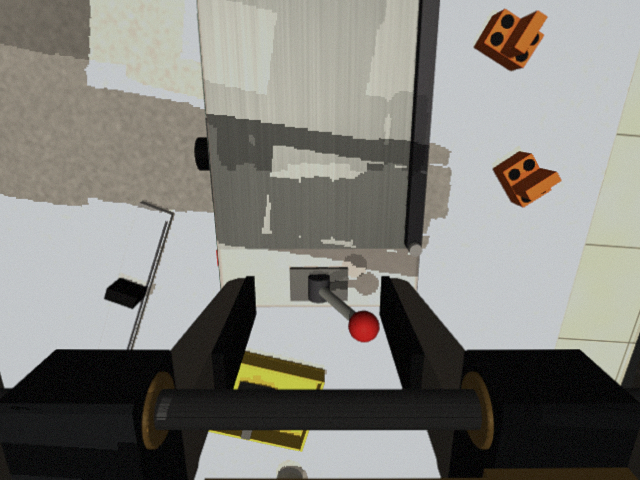

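>>> {"name": "arm_command", "arguments": {"rows": [[[0,0,0],-2.8,60],[[40,-1,0],0,60],[[40,-1,0],0,60],[[40,-1,0],0,60],[[40,-1,0],0,60],[[40,-1,0],0,60],[[40,-1,0],0,60],[[40,-1,0],0,60],[[40,-1,0],0,60],[[40,-1,20],0,60],[[40,-1,25],0,60],[[27,-1,0],0,60]]}}

```text
time: 16.2
tcp_pos: [0.5453, 0.372, 0.2513]
tcp_rot: [-2.079, -2.354, 0.005]
ft_force: [0.5, 0.2, -0.6]
finger_gap: 0.0602
grip_force: 0.0
```

>>> {"name": "arm_command", "arguments": {"rows": [[[0,0,0],0,60],[[0,0,0],0,60]]}}

```text
time: 16.45
tcp_pos: [0.5466, 0.371, 0.2538]
tcp_rot: [2.079, 2.354, -0.0]
ft_force: [-0.5, 0.0, -1.0]
finger_gap: 0.0597
grip_force: 0.0
```

Run:
```python
from m import *
c=cam('wrist');P=cloud(c);fins(P,.062,200)
go(.547,.371,.0485,7);save(c,'w3.png')
```

```text
fin [216. 179.] 548 (array([450.6, 387.7]), array([36.2, 12.2]), 57.6) 0.0626
fin [317. 205.] 493 (array([545.4, 374.4]), array([11.2, 36.6]), 7.3) 0.0626
fin [442. 240.] 233 (array([671.5, 353.4]), array([57.4, 21.9]), 51.7) 0.0624
fin [159. 284.] 489 (array([400.4, 276.4]), array([13.1, 36.2]), 25.5) 0.0625
turn(tool z) 0.1 alt -179.9  shift [2.000e-01 3.000e-01 2.054e+02]  tcp [0.5466 0.3708 0.2539] closeang 7.1 tilt [-2.e-04  3.e-04 -1.e+00] q [ 0.59  0.38  1.52 -0.    1.23  0.47] F [0.2 0.4 1. ] gap 0.0599 t 16.5
```

View pics/w3.png

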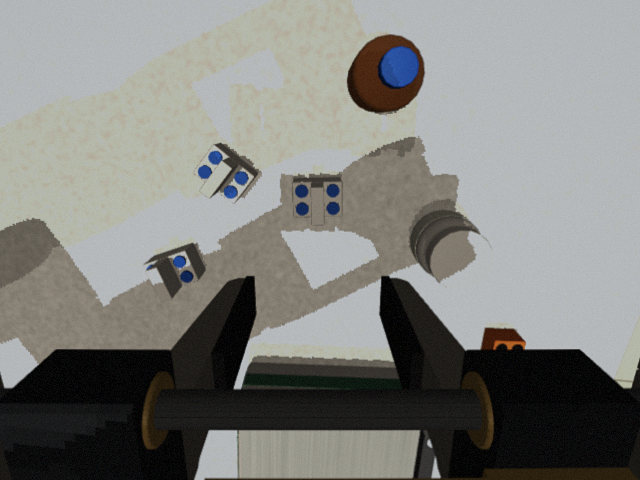

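The wrist view shows blue-capped S3 at (317,205), S2 at (226,175) and S1 at (180,270). I grasp S3.

>>> {"name": "arm_command", "arguments": {"newtons": 25, "rows": [[[3.7,-0.7,0],0.2,60],[[0,0,50],0,60],[[0,0,50],0,60],[[0,0,50],0,60],[[0,0,40],0,60],[[0,0,15],0,60],[[0,0,0],0,30],[[0,0,0],0,5],[[0,0,0],0,5],[[0,0,0],0,5],[[0,0,0],0,5],[[0,0,0],0,5]]}}

```text
time: 18.0
tcp_pos: [0.5451, 0.3759, 0.049]
tcp_rot: [2.083, 2.352, 0.001]
ft_force: [-0.6, -0.9, 2.9]
finger_gap: 0.0119
grip_force: 25.0
```

>>> {"name": "arm_command", "arguments": {"rows": [[[0,0,0],0,5],[[0,0,0],0,5],[[0,0,0],0,5],[[0,0,0],0,5]]}}

```text
time: 18.5
tcp_pos: [0.5451, 0.3759, 0.0489]
tcp_rot: [2.083, 2.352, 0.001]
ft_force: [-0.5, 0.2, 5.3]
finger_gap: 0.0119
grip_force: 25.0
```

>>> {"name": "arm_command", "arguments": {"rows": [[[0,0,-15],0,5],[[0,0,-45],0,5],[[0,0,-60],0,5],[[0,0,-60],0,5],[[0,0,0],2.7,5],[[0,0,0],0,5]]}}

```text
time: 19.25
tcp_pos: [0.5448, 0.3756, 0.2296]
tcp_rot: [2.137, 2.302, 0.001]
ft_force: [0.5, 0.4, -1.5]
finger_gap: 0.0117
grip_force: 25.0
```

```bash
cat >> m.py <<'E'
TH=4.55;M0=np.array([.6880,.0437]);XS=np.array([np.cos(np.radians(TH)),np.sin(np.radians(TH))]);YS=np.array([-XS[1],XS[0]])
def pl(a,b): return M0+a*XS+b*YS
def gs(a,b,z,cl=TH): p=pl(a,b); go(p[0],p[1],z,cl)
E
python3 - <<'E'
from m import *
gs(-.028,.07,.1405);gs(-.028,.0,.1405);c=cam('wrist');save(c,'w4.png')
E
```

```text
turn(tool z) -0.3 alt 179.7  shift [-272.2   88.4   89. ]  tcp [0.5448 0.3756 0.2296] closeang 4.3 tilt [ 4.e-04  7.e-04 -1.e+00] q [ 0.6   0.41  1.55 -0.    1.19  0.53] F [ 0.5  0.4 -1.5] gap 0.0117 t 19.25
turn(tool z) -0.3 alt 179.7  shift [-342.2   88.4   89. ]  tcp [0.5448 0.3756 0.2296] closeang 4.3 tilt [ 4.e-04  7.e-04 -1.e+00] q [ 0.6   0.41  1.55 -0.    1.19  0.53] F [ 0.5  0.4 -1.5] gap 0.0117 t 19.25
```

>>> {"name": "arm_command", "arguments": {"rows": [[[-42,7,0],-0.3,5],[[-42,7,0],0,5],[[-42,7,0],0,5],[[-42,7,0],0,5],[[-41,7,0],0,5],[[-41,7,0],0,5],[[-41,7,0],0,5],[[-41,7,0],0,5],[[-40,7,0],0,5],[[-40,7,0],0,5],[[0,7,0],0,5],[[0,7,0],0,5]]}}

```text
time: 20.8
tcp_pos: [0.6608, -0.028, 0.2276]
tcp_rot: [-2.13, -2.306, 0.001]
ft_force: [-0.3, -0.1, -0.7]
finger_gap: 0.0117
grip_force: 25.0
```

>>> {"name": "arm_command", "arguments": {"rows": [[[0,0,30],0,5],[[0,0,30],0,5],[[0,0,20],0,5],[[0,0,0],0,5],[[0,0,0],0,5]]}}

```text
time: 21.42
tcp_pos: [0.6617, -0.0281, 0.1495]
tcp_rot: [2.131, 2.308, 0.001]
ft_force: [-0.2, 0.3, -1.2]
finger_gap: 0.0115
grip_force: 25.0
```

Run:
```python
from m import *
gs(-.028,-.07,.1395)
```

```text
turn(tool z) 0.0 alt -180.0  shift [-0.5  3.9 10. ]  tcp [ 0.6617 -0.0281  0.1495] closeang 4.6 tilt [-1.0e-04  1.2e-03 -1.0e+00] q [-0.04  0.48  1.61  0.    1.04 -0.12] F [-0.2  0.3 -1.2] gap 0.0115 t 21.425
```

>>> {"name": "arm_command", "arguments": {"rows": [[[0,0,6],0,5],[[0,0,3],0,5],[[0,0,1.2],0,5],[[0,0,0],0,5],[[0,2,0],0,5],[[0,2,0],0,5],[[0,1,0],0,5],[[0,0.5,0],0,5],[[0,0,0],0,5]]}}

```text
time: 22.55
tcp_pos: [0.6661, -0.028, 0.1389]
tcp_rot: [-2.131, -2.307, 0.001]
ft_force: [-3.7, 0.9, 6.3]
finger_gap: 0.0119
grip_force: 25.0
```

>>> {"name": "arm_command", "arguments": {"rows": [[[0,0.6,0],0,5],[[0,0,0],0,5]]}}

```text
time: 22.8
tcp_pos: [0.6668, -0.0279, 0.139]
tcp_rot: [-2.131, -2.307, 0.001]
ft_force: [-4.3, -0.0, 6.4]
finger_gap: 0.0116
grip_force: 25.0
```

>>> {"name": "arm_command", "arguments": {"rows": [[[0,0.6,0],0,5],[[0,0.6,0],0,5],[[0,0,0],0,5]]}}

```text
time: 23.18
tcp_pos: [0.668, -0.0279, 0.1389]
tcp_rot: [-2.131, -2.307, 0.001]
ft_force: [-2.8, 0.0, 6.0]
finger_gap: 0.0117
grip_force: 25.0
```

>>> {"name": "arm_command", "arguments": {"rows": [[[0,0.6,0],0,5],[[0,0,0],0,5]]}}

```text
time: 23.42
tcp_pos: [0.6685, -0.0278, 0.139]
tcp_rot: [-2.131, -2.307, 0.001]
ft_force: [-4.4, -0.0, 6.2]
finger_gap: 0.0118
grip_force: 25.0
```

>>> {"name": "arm_command", "arguments": {"rows": [[[0,0.6,0],0,5],[[0,0,0],0,5]]}}

```text
time: 23.68
tcp_pos: [0.669, -0.0278, 0.139]
tcp_rot: [-2.131, -2.307, 0.001]
ft_force: [-4.4, 1.5, 6.0]
finger_gap: 0.0123
grip_force: 25.0
```

>>> {"name": "arm_command", "arguments": {"rows": [[[0,0.8,0],0,5],[[0,0,0],0,5]]}}

```text
time: 23.92
tcp_pos: [0.669, -0.0278, 0.139]
tcp_rot: [-2.13, -2.306, 0.003]
ft_force: [-7.6, -0.4, 9.7]
finger_gap: 0.0119
grip_force: 25.0
```

>>> {"name": "arm_command", "arguments": {"rows": [[[0,0.8,0],0,5],[[0,0,0],0,5]]}}

```text
time: 24.18
tcp_pos: [0.6692, -0.0278, 0.139]
tcp_rot: [-2.13, -2.306, 0.004]
ft_force: [-10.1, -0.7, 11.9]
finger_gap: 0.0117
grip_force: 25.0
```

Run:
```python
from m import *
gs(-.025,-.07,.139); c=cam('wrist');cv2.imwrite('pics/c.png',c['img'][200:400,200:450,::-1].repeat(2,0).repeat(2,1))
```

```text
turn(tool z) -0.0 alt 180.0  shift [-0.3 -0.5  0. ]  tcp [ 0.6692 -0.0278  0.139 ] closeang 4.5 tilt [ 2.e-04 -4.e-03 -1.e+00] q [-0.04  0.51  1.6  -0.    1.04 -0.12] F [-10.1  -0.7  11.9] gap 0.0117 t 24.175
```

>>> {"name": "arm_command", "arguments": {"rows": [[[0,-1.0,0],0,5],[[0,0,0],0,12],[[0,0,0],0,20],[[0,0,0],0,40],[[0,0,0],0,60],[[0,0,0],0,60],[[0,0,0],0,60],[[0,0,0],0,60],[[0,0,0],0,60],[[0,0,-20],0,60],[[0,0,-40],0,60],[[0,0,-50],0,60]]}}

```text
time: 25.72
tcp_pos: [0.6697, -0.0277, 0.2502]
tcp_rot: [-2.131, -2.307, 0.001]
ft_force: [0.3, -0.4, -0.2]
finger_gap: 0.06
grip_force: 0.0
```

Run:
```python
from m import *
c=cam('wrist');P=cloud(c);fins(P,.1525,100);print(pl(-.025,-.07))
go(.4506,.3877,.25,-32.4);go(.4004,.2764,.25,25.5)
```

```text
fin [316. 242.] 841 (array([668.5, -28.8]), array([11.7, 35.8]), 4.2) 0.1525
fin [272. 364.] 102 (array([ 642.7, -130.3]), array([12.5,  5.5]), 20.9) 0.1531
[ 0.66863182 -0.02806262]
turn(tool z) 36.9 alt -143.1  shift [ 231.6 -410.6    4.3]  tcp [ 0.6731 -0.0278  0.2586] closeang 4.5 tilt [-0.0012  0.0097 -1.    ] q [-0.04  0.4   1.49  0.    1.24 -0.12] F [1.3 0.1 5.3] gap 0.0603 t 25.775
turn(tool z) -21.0 alt 159.0  shift [ 392.  -115.3    7. ]  tcp [ 0.6731 -0.0278  0.2586] closeang 4.5 tilt [-0.0012  0.0097 -1.    ] q [-0.04  0.4   1.49  0.    1.24 -0.12] F [1.3 0.1 5.3] gap 0.0603 t 25.775
```

>>> {"name": "arm_command", "arguments": {"rows": [[[0,0,0],-10.5,60],[[0,0,0],-10.5,60],[[40,-12,0],0,60],[[40,-12,0],0,60],[[40,-12,0],0,60],[[40,-12,0],0,60],[[40,-12,0],0,60],[[40,-12,0],0,60],[[40,-12,0],0,60],[[40,-11,0],0,60],[[40,-11,0],0,60],[[32,-10,0],0,60]]}}

```text
time: 27.28
tcp_pos: [0.3957, 0.2773, 0.2498]
tcp_rot: [1.674, 2.657, 0.003]
ft_force: [0.5, -0.6, -0.0]
finger_gap: 0.0601
grip_force: 0.0
```

>>> {"name": "arm_command", "arguments": {"rows": [[[0,0,50],0,60],[[0,0,0],0,60],[[0,0,0],0,60]]}}

```text
time: 27.65
tcp_pos: [0.3972, 0.2762, 0.2]
tcp_rot: [1.676, 2.657, 0.002]
ft_force: [-0.2, -0.1, 0.2]
finger_gap: 0.0598
grip_force: 0.0
```

Run:
```python
from m import *
c=cam('wrist');P=cloud(c);fins(P,.0625,200);go(.4004,.2764,.049,25.5)
```

```text
fin [447. 124.] 849 (array([450.3, 387.7]), array([36. , 12.4]), 58.3) 0.0624
fin [321. 226.] 660 (array([400. , 276.4]), array([11.8, 36.1]), 26.0) 0.0625
fin [627. 296.] 405 (array([663.7, 331.5]), array([11.4, 46.2]), 24.4) 0.0626
fin [371. 382.] 306 (array([507.7, 165.7]), array([51.3, 15.3]), 23.7) 0.0629
turn(tool z) 0.0 alt -180.0  shift [ -1.2   2.3 151.3]  tcp [0.3976 0.2763 0.2003] closeang 25.5 tilt [ 3.0e-04  2.2e-03 -1.0e+00] q [ 0.6   0.16  1.95 -0.    1.02  0.16] F [0.4 0.2 0. ] gap 0.0605 t 27.7
```

>>> {"name": "arm_command", "arguments": {"rows": [[[-1,2,50],-0.4,60],[[0,0,50],0,60],[[0,0,36],0,60],[[0,0,15.3],0,60],[[0,0,0],0,60],[[0,0,0],0,5],[[0,0,0],0,5],[[0,0,0],0,5],[[0,0,0],0,5],[[0,0,0],0,5],[[0,0,0],0,5],[[0,0,0],0,5]]}}

```text
time: 29.2
tcp_pos: [0.3987, 0.276, 0.0471]
tcp_rot: [1.666, 2.663, 0.0]
ft_force: [0.8, -0.4, 1.0]
finger_gap: 0.0117
grip_force: 25.0
```

>>> {"name": "arm_command", "arguments": {"rows": [[[0,0,0],0,5],[[0,0,0],0,5]]}}

```text
time: 29.45
tcp_pos: [0.3987, 0.276, 0.0471]
tcp_rot: [1.666, 2.663, 0.0]
ft_force: [-0.7, 0.5, 0.8]
finger_gap: 0.0118
grip_force: 25.0
```

>>> {"name": "arm_command", "arguments": {"rows": [[[0,0,-15],0,5],[[0,0,-45],0,5],[[0,0,-60],0,5],[[0,0,-60],0,5],[[0,0,0],10.7,5],[[0,0,0],10.6,5],[[0,0,0],0,5]]}}

```text
time: 30.32
tcp_pos: [0.3984, 0.2758, 0.2279]
tcp_rot: [2.128, 2.311, 0.001]
ft_force: [-0.7, -0.5, -1.8]
finger_gap: 0.0118
grip_force: 25.0
```

Run:
```python
from m import *
gs(-.031,.0,.1395)
```

```text
turn(tool z) 0.2 alt -179.8  shift [-254.4  239.2   88.4]  tcp [0.3984 0.2758 0.2279] closeang 4.7 tilt [ 3.e-04  5.e-04 -1.e+00] q [0.6  0.13 1.92 0.   1.09 0.52] F [-0.7 -0.5 -1.8] gap 0.0118 t 30.325
```

>>> {"name": "arm_command", "arguments": {"rows": [[[-25,24,0],0.2,5],[[-25,24,0],0,5],[[-25,24,0],0,5],[[-25,24,0],0,5],[[-25,24,0],0,5],[[-25,24,0],0,5],[[-25,24,0],0,5],[[-26,24,0],0,5],[[-26,24,0],0,5],[[-27,23,0],0,5],[[0,0,0],0,5]]}}

```text
time: 31.7
tcp_pos: [0.6577, 0.0396, 0.2268]
tcp_rot: [2.131, 2.308, -0.001]
ft_force: [-0.9, -0.9, -1.1]
finger_gap: 0.0118
grip_force: 25.0
```

>>> {"name": "arm_command", "arguments": {"rows": [[[0,0,30],0,5],[[0,0,30],0,5],[[0,0,20],0,5],[[0,0,0],0,5],[[0,0,0],0,5]]}}

```text
time: 32.33
tcp_pos: [0.6573, 0.0416, 0.1481]
tcp_rot: [2.132, 2.306, 0.002]
ft_force: [0.1, -1.1, -1.0]
finger_gap: 0.0117
grip_force: 25.0
```

Run:
```python
from m import *
gs(-.025,-.0,.1378)
```

```text
turn(tool z) -0.1 alt 179.9  shift [-0.4  5.8 10.3]  tcp [0.6573 0.0416 0.1481] closeang 4.5 tilt [ 0.      0.0013 -1.    ] q [ 0.06  0.48  1.62  0.    1.04 -0.02] F [ 0.1 -1.1 -1. ] gap 0.0117 t 32.325
```

>>> {"name": "arm_command", "arguments": {"rows": [[[0,0,6],0,5],[[0,0,3],0,5],[[0,0,1.3],0,5],[[0,0,0],0,5],[[0,2,0],0,5],[[0,2,0],0,5],[[0,1,0],0,5],[[0,1,0],0,5],[[0,0.5,0],0,5],[[0,0.5,0],0,5],[[0,0,0],0,5]]}}

```text
time: 33.7
tcp_pos: [0.6634, 0.0418, 0.1371]
tcp_rot: [-2.133, -2.306, 0.001]
ft_force: [-4.7, -1.1, 6.1]
finger_gap: 0.0114
grip_force: 25.0
```

>>> {"name": "arm_command", "arguments": {"rows": [[[0,0.8,0],0,5],[[0,0,0],0,5]]}}

```text
time: 33.95
tcp_pos: [0.6635, 0.0418, 0.1371]
tcp_rot: [-2.133, -2.305, 0.003]
ft_force: [-7.1, -0.6, 7.5]
finger_gap: 0.0117
grip_force: 25.0
```

>>> {"name": "arm_command", "arguments": {"rows": [[[0,0.8,0],0,5],[[0,0,0],0,5]]}}

```text
time: 34.2
tcp_pos: [0.6636, 0.0418, 0.1371]
tcp_rot: [-2.132, -2.304, 0.004]
ft_force: [-9.9, -1.1, 11.4]
finger_gap: 0.0116
grip_force: 25.0
```

>>> {"name": "arm_command", "arguments": {"rows": [[[0,-1.0,0],0,5],[[0,0,0],0,12],[[0,0,0],0,20],[[0,0,0],0,40],[[0,0,0],0,60],[[0,0,0],0,60],[[0,0,0],0,60],[[0,0,0],0,60],[[0,0,0],0,60],[[0,0,-20],0,60],[[0,0,-40],0,60],[[0,0,-50],0,60]]}}

```text
time: 35.7
tcp_pos: [0.6639, 0.0419, 0.2486]
tcp_rot: [-2.133, -2.306, 0.001]
ft_force: [-0.4, 0.3, -1.0]
finger_gap: 0.0599
grip_force: 0.0
```

>>> {"name": "arm_command", "arguments": {"rows": [[[0,0,0],0,60],[[0,0,0],9.3,60],[[0,0,0],9.3,60],[[0,0,0],9.3,60],[[0,0,0],9.3,60],[[0,0,0],0,60]]}}

```text
time: 36.45
tcp_pos: [0.6641, 0.0419, 0.247]
tcp_rot: [-2.757, -1.506, 0.0]
ft_force: [-0.4, 0.2, 0.2]
finger_gap: 0.0602
grip_force: 0.0
```

Run:
```python
from m import *
c=cam('wrist');P=cloud(c);fins(P,.1525,100);print(pl(-.025,0))
go(.4503,.3877,.2,-32)
```

```text
fin [317. 242.] 911 (array([663. ,  41.4]), array([12.3, 36.1]), 4.3) 0.1525
fin [371. 312.] 557 (array([668.5, -28.7]), array([12.1, 35.6]), 4.2) 0.1526
[0.66307879 0.04171677]
turn(tool z) -0.6 alt 179.4  shift [ 179.9 -364.6   47. ]  tcp [0.6641 0.0419 0.2469] closeang -32.6 tilt [-0.e+00 -1.e-04 -1.e+00] q [0.06 0.4  1.52 0.   1.23 0.63] F [-0.8 -0.3  0. ] gap 0.0601 t 36.5
```

Two samples now stand flush with 70 mm between their centres. The third is next.

>>> {"name": "arm_command", "arguments": {"rows": [[[20,-40,0],0,60],[[20,-40,0],0,60],[[20,-40,0],0,60],[[20,-40,0],0,60],[[20,-40,0],0,60],[[20,-40,0],0,60],[[20,-40,0],0,60],[[20,-40,0],0,60],[[20,-45,47],0,60],[[0,0,0],0,60],[[0,0,0],0,60]]}}

```text
time: 37.88
tcp_pos: [0.4572, 0.3874, 0.204]
tcp_rot: [2.755, 1.509, 0.0]
ft_force: [0.4, 1.0, 0.1]
finger_gap: 0.0596
grip_force: 0.0
```

Run:
```python
from m import *
c=cam('wrist');P=cloud(c);fins(P,.0625,200);go(.4503,.3877,.049,-32)
```

```text
fin [375.  32.] 216 (array([568.3, 483.8]), array([12.3, 48.2]), 26.6) 0.0639
fin [579. 113.] 585 (array([671. , 352.3]), array([58. , 24.5]), 55.9) 0.0631
fin [311. 227.] 636 (array([450.4, 387.9]), array([35.8, 11.5]), 57.5) 0.0626
fin [601. 326.] 729 (array([615.6, 175.8]), array([80.6,  3.9]), 4.3) 0.063
turn(tool z) -0.7 alt 179.3  shift [ -3.7  -6.7 155.5]  tcp [0.4577 0.3872 0.2045] closeang -32.7 tilt [ 9.e-04  7.e-04 -1.e+00] q [ 0.7   0.33  1.71 -0.    1.1   1.27] F [-0.8 -0.1  0.4] gap 0.0603 t 37.925
```

>>> {"name": "arm_command", "arguments": {"rows": [[[-3.6,-6.3,30],0,60],[[0,0,50],0,60],[[0,0,50],0,60],[[0,0,25],0,60],[[0,0,0],0,60],[[0,0,0],0,5],[[0,0,0],0,5],[[0,0,0],0,5],[[0,0,0],0,5],[[0,0,0],0,5],[[0,0,0],0,5],[[0,0,0],0,5]]}}

```text
time: 39.42
tcp_pos: [0.4497, 0.3878, 0.0487]
tcp_rot: [2.758, 1.505, 0.0]
ft_force: [0.2, -0.7, 1.3]
finger_gap: 0.0118
grip_force: 25.0
```

>>> {"name": "arm_command", "arguments": {"rows": [[[0,0,0],0,5],[[0,0,0],0,5]]}}

```text
time: 39.67
tcp_pos: [0.4497, 0.3878, 0.0487]
tcp_rot: [2.758, 1.505, 0.0]
ft_force: [0.0, -2.0, 1.6]
finger_gap: 0.0119
grip_force: 25.0
```

>>> {"name": "arm_command", "arguments": {"rows": [[[0,0,-15],0,5],[[0,0,-45],0,5],[[0,0,-60],0,5],[[0,0,-60],0,5],[[0,0,0],-10,5],[[0,0,0],-10,5],[[0,0,0],-10,5],[[0,0,0],-7.2,5],[[0,0,0],0,5]]}}

```text
time: 40.8
tcp_pos: [0.4495, 0.3877, 0.2293]
tcp_rot: [-2.135, -2.305, -0.001]
ft_force: [0.3, -0.2, -1.1]
finger_gap: 0.0118
grip_force: 25.0
```

Run:
```python
from m import *
gs(-.031,.07,.1395)
```

```text
turn(tool z) -0.2 alt 179.8  shift [-291.9  179.4   89.8]  tcp [0.4495 0.3877 0.2293] closeang 4.4 tilt [ 2.e-04  2.e-04 -1.e+00] q [0.71 0.3  1.7  0.   1.14 0.63] F [ 0.3 -0.2 -1.1] gap 0.0118 t 40.8
```

>>> {"name": "arm_command", "arguments": {"rows": [[[-29,18,0],-0.2,5],[[-29,18,0],0,5],[[-29,18,0],0,5],[[-29,18,0],0,5],[[-29,18,0],0,5],[[-29,18,0],0,5],[[-29,18,0],0,5],[[-29,18,0],0,5],[[-30,18,0],0,5],[[-30,17.4,0],0,5],[[0,0,0],0,5]]}}

```text
time: 42.18
tcp_pos: [0.653, 0.1093, 0.2288]
tcp_rot: [2.136, 2.303, -0.0]
ft_force: [-0.4, 1.1, -1.5]
finger_gap: 0.0117
grip_force: 25.0
```

>>> {"name": "arm_command", "arguments": {"rows": [[[0,0,30],0,5],[[0,0,30],0,5],[[0,0,20],0,5],[[0,0,0],0,5],[[0,0,0],0,5]]}}

```text
time: 42.8
tcp_pos: [0.6526, 0.1116, 0.1497]
tcp_rot: [2.129, 2.309, 0.002]
ft_force: [-0.3, 0.0, -1.3]
finger_gap: 0.012
grip_force: 25.0
```

Run:
```python
from m import *
gs(-.025,.07,.139)
```

```text
turn(tool z) 0.1 alt -179.9  shift [-0.5  4.9 10.7]  tcp [0.6526 0.1116 0.1497] closeang 4.6 tilt [ 2.0e-04  1.4e-03 -1.0e+00] q [0.17 0.48 1.61 0.   1.04 0.09] F [-0.3  0.  -1.3] gap 0.012 t 42.8
```

>>> {"name": "arm_command", "arguments": {"rows": [[[0,0,6],0,5],[[0,0,3],0,5],[[0,0,1.7],0,5],[[0,0,0],0,5],[[0,2,0],0,5],[[0,1,0],0,5],[[0,1,0],0,5],[[0,1,0],0,5],[[0,0.5,0],0,5],[[0,0,0],0,5]]}}

```text
time: 44.05
tcp_pos: [0.6566, 0.1116, 0.1386]
tcp_rot: [-2.129, -2.309, 0.002]
ft_force: [-6.1, -0.3, 8.6]
finger_gap: 0.0116
grip_force: 25.0
```

>>> {"name": "arm_command", "arguments": {"rows": [[[0,0.8,0],0,5],[[0,0,0],0,5]]}}

```text
time: 44.3
tcp_pos: [0.6578, 0.1117, 0.1386]
tcp_rot: [-2.129, -2.309, 0.001]
ft_force: [-4.6, 0.1, 6.9]
finger_gap: 0.0119
grip_force: 25.0
```

>>> {"name": "arm_command", "arguments": {"rows": [[[0,0.8,0],0,5],[[0,0,0],0,5]]}}

```text
time: 44.55
tcp_pos: [0.658, 0.1117, 0.1386]
tcp_rot: [-2.129, -2.308, 0.003]
ft_force: [-7.9, -0.3, 9.8]
finger_gap: 0.0118
grip_force: 25.0
```

>>> {"name": "arm_command", "arguments": {"rows": [[[0,0.5,0],0,5],[[0,-1.0,0],0,5],[[0,0,0],0,12],[[0,0,0],0,20],[[0,0,0],0,40],[[0,0,0],0,60],[[0,0,0],0,60],[[0,0,0],0,60],[[0,0,0],0,60],[[0,0,-20],0,60],[[0,0,-40],0,60],[[0,0,-50],0,60]]}}

```text
time: 46.05
tcp_pos: [0.6582, 0.1117, 0.2497]
tcp_rot: [-2.129, -2.309, 0.001]
ft_force: [0.5, -0.2, 0.6]
finger_gap: 0.0602
grip_force: 0.0
```

>>> {"name": "arm_command", "arguments": {"rows": [[[0,0,-20],0,60],[[0,0,0],0,60],[[0,0,0],0,60]]}}

```text
time: 46.42
tcp_pos: [0.6577, 0.1116, 0.2663]
tcp_rot: [-2.129, -2.309, 0.003]
ft_force: [-0.1, 0.3, -0.5]
finger_gap: 0.0599
grip_force: 0.0
```

Run:
```python
from m import *
c=cam('wrist');P=cloud(c);fins(P,.1525,100);print(pl(-.025,.07))
go(.3855,-.1908,.22,71.3)
```

```text
fin [318. 232.] 805 (array([657.5, 112.4]), array([12. , 36.3]), 4.5) 0.1525
fin [318. 318.] 634 (array([663.2,  41.7]), array([11.2, 35.9]), 4.8) 0.1526
fin [318. 381.] 210 (array([667.6, -16.6]), array([10.9, 13.3]), 4.6) 0.1523
[0.65752576 0.11149617]
turn(tool z) -66.7 alt 113.3  shift [ 160.9 -373.5   47. ]  tcp [0.6577 0.1115 0.266 ] closeang 4.6 tilt [-3.e-04 -3.e-03 -1.e+00] q [ 0.17  0.39  1.49 -0.    1.27  0.08] F [-0.4 -0.6 -0.4] gap 0.0605 t 46.475
```

>>> {"name": "arm_command", "arguments": {"rows": [[[0,0,0],-10,60],[[0,0,0],-10,60],[[0,0,0],-10,60],[[0,0,0],-10,60],[[0,0,0],-10,60],[[0,0,0],-10,60],[[0,0,0],-6.7,60],[[0,0,0],0,60]]}}

```text
time: 47.48
tcp_pos: [0.6579, 0.1116, 0.2661]
tcp_rot: [-0.51, -3.097, 0.001]
ft_force: [-0.1, 0.1, 0.5]
finger_gap: 0.0599
grip_force: 0.0
```

>>> {"name": "arm_command", "arguments": {"rows": [[[16,-37,0],0,60],[[16,-37,0],0,60],[[16,-37,0],0,60],[[16,-37,0],0,60],[[16,-37,0],0,60],[[16,-37,0],0,60],[[16,-37,0],0,60],[[16,-37,0],0,60],[[16,-38,0],0,60],[[17,-39,47],0,60],[[0,0,0],0,60],[[0,0,0],0,60]]}}

```text
time: 48.98
tcp_pos: [0.3876, -0.1897, 0.2218]
tcp_rot: [0.513, 3.099, 0.001]
ft_force: [-0.3, 0.3, 0.2]
finger_gap: 0.0599
grip_force: 0.0
```

Run:
```python
from m import *
c=cam('wrist');P=cloud(c);z=P[...,2];print('block');
for b in comps((z>.036)&(z<.05)&(P[...,1]>-.32)&(P[...,0]<.46),200): print(b[1],b[2],rect(P[b[0]][:,:2]),np.median(z[b[0]]))
for b in comps((z>.006)&(z<.0135)&(P[...,0]<.49)&(P[...,1]<-.05)&(P[...,1]>-.33),500): print('bar',b[1],b[2],rect(P[b[0]][:,:2]),np.median(z[b[0]]))
go(.3855,-.1908,.034,71.3);save(c,'w5.png')
```

```text
block
[314.34776536 210.36592179] 716 (array([ 385. , -191.1]), array([16., 36.]), 72.5) 0.04248295639796171
bar [314.639835   202.70783736] 8485 (array([ 385.1, -191.2]), array([220.3,  40.5]), 72.0) 0.010646533795675206
turn(tool z) -0.0 alt 180.0  shift [  2.4  -2.  188.2]  tcp [ 0.3882 -0.1896  0.2222] closeang 71.3 tilt [-1.e-03  2.e-04 -1.e+00] q [-0.46  0.05  2.03  0.    1.06 -1.7 ] F [ 0.6 -0.6 -0.4] gap 0.0599 t 49.025
```

View pics/w5.png

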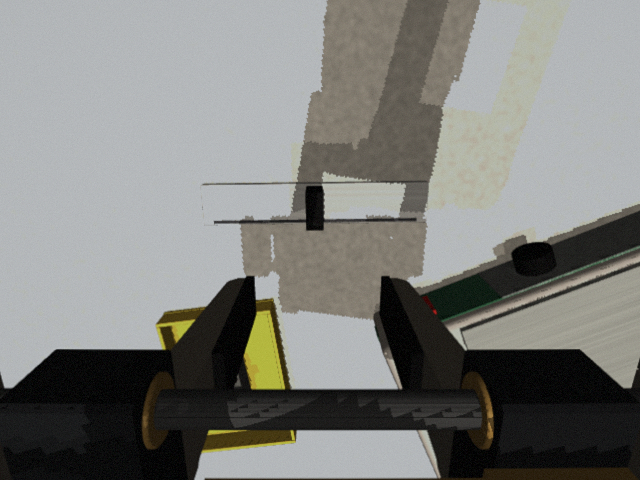

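The wrist view shows the straightedge's grip block at (314,210), with the bar spanning (202–428, 183–222). I grasp it.

>>> {"name": "arm_command", "arguments": {"newtons": 40, "rows": [[[2.5,-2.4,40],-0.8,60],[[0,0,50],0,60],[[0,0,50],0,60],[[0,0,40],0,60],[[0,0,15.5],0,60],[[0,0,0],0,60],[[0,0,0],0,8],[[0,0,0],0,8],[[0,0,0],0,8],[[0,0,0],0,8],[[0,0,0],0,8],[[0,0,0],0,8]]}}

```text
time: 50.52
tcp_pos: [0.3841, -0.1913, 0.0263]
tcp_rot: [0.488, 3.103, -0.0]
ft_force: [-1.4, 0.4, 6.0]
finger_gap: 0.0158
grip_force: 40.0
```

>>> {"name": "arm_command", "arguments": {"rows": [[[0,0,0],0,8],[[0,0,0],0,8],[[0,0,0],0,8]]}}

```text
time: 50.9
tcp_pos: [0.3842, -0.1913, 0.0263]
tcp_rot: [0.488, 3.103, -0.0]
ft_force: [-1.3, 0.1, 6.7]
finger_gap: 0.0158
grip_force: 40.0
```

>>> {"name": "arm_command", "arguments": {"rows": [[[0,0,-15],0,8],[[0,0,-45],0,8],[[0,0,-60],0,8],[[0,0,-60],0,8],[[0,0,0],-10,8],[[0,0,0],-10,8],[[0,0,0],-2.4,8],[[0,0,0],0,8]]}}

```text
time: 51.9
tcp_pos: [0.3835, -0.191, 0.2057]
tcp_rot: [0.124, -3.138, -0.001]
ft_force: [-0.1, 0.3, -3.2]
finger_gap: 0.0158
grip_force: 40.0
```

Run:
```python
from m import *
gs(-.085,0,.16,TH+90)
c=cam('wrist');P=cloud(c);z=P[...,2];zt=env.state()['tcp_pos'][2]
for b in comps((z>zt-.025)&(z<zt-.005),500):
    Q=P[b[0]];print('bar',b[1],b[2],rect(Q[:,:2]),np.percentile(Q[:,2],[5,50,95]).round(4)); print('slope',np.linalg.lstsq(np.c_[Q[:,:2],np.ones(len(Q))],Q[:,2],rcond=None)[0].round(4))
```

```text
turn(tool z) -0.0 alt 180.0  shift [-237.2  209.8   45.6]  tcp [ 0.3835 -0.191   0.2057] closeang 94.5 tilt [ 9.e-04  5.e-04 -1.e+00] q [-0.47  0.06  2.05 -0.    1.03 -2.12] F [-0.1  0.3 -3.2] gap 0.0158 t 51.9
bar [317.38097708 285.45372195] 28923 (array([ 384.4, -190.4]), array([ 41. , 220.6]), 4.5) [0.1862 0.1899 0.1911]
slope [0.0358 0.0039 0.1768]
```

>>> {"name": "arm_command", "arguments": {"rows": [[[-23,21,-10],0,8],[[-23,21,-10],0,8],[[-23,21,0],0,8],[[-24,21,0],0,8],[[-24,21,0],0,8],[[-24,21,0],0,8],[[-24,21,0],0,8],[[-24,21,0],0,8],[[-24,21,0],0,8],[[-24,21,0],0,8],[[0,0,0],0,8],[[0,0,0],0,8]]}}

```text
time: 53.45
tcp_pos: [0.6029, 0.0366, 0.2254]
tcp_rot: [0.124, -3.137, 0.0]
ft_force: [0.4, 0.4, -3.7]
finger_gap: 0.0158
grip_force: 40.0
```

>>> {"name": "arm_command", "arguments": {"rows": [[[0,0,30],0,8],[[0,0,30],0,8],[[0,0,30],0,8],[[0,0,10],0,8],[[0,0,0],0,8],[[0,0,0],0,8]]}}

```text
time: 54.2
tcp_pos: [0.6044, 0.0367, 0.1274]
tcp_rot: [-0.124, 3.137, -0.0]
ft_force: [-0.9, -0.6, -3.2]
finger_gap: 0.0156
grip_force: 40.0
```

```bash
cat >> m.py <<'E'
def bar(c,P,zt):
    z=P[...,2]; s=(P[...,:2]-M0); a=s@XS; b=s@YS
    m=(abs(z-zt)<.003)&(a>-.13)&(a<-.02)&(abs(b)<.15)
    for k in comps(m,300):
        Q=np.c_[a[k[0]],b[k[0]]]; 
        if Q[:,1].min()*Q[:,1].max()>0 and len(Q)<2000: continue
        print('bar(a,b)',rect(Q),len(Q),'a',np.percentile(Q[:,0],[1,99]).round(4),'b',np.percentile(Q[:,1],[.5,99.5]).round(4),'z',np.median(z[k[0]]).round(4))
    m=(z>.117)&(z<.127)&(a>-.07)&(a<.01)&(abs(b)<.12)
    for k in comps(m,150):
        Q=np.c_[a[k[0]],b[k[0]]]; print('blocktop',rect(Q),len(Q))
    m=(z>.148)&(z<.157)&(a>-.06)&(a<.01)&(abs(b)<.12)
    for k in comps(m,60):
        Q=np.c_[a[k[0]],b[k[0]]]; print('fin(a,b)',rect(Q),len(Q))
E
python3 - <<'E'
from m import *
gs(-.076,0,.1185,TH+90)
c=cam('wrist');P=cloud(c);bar(c,P,env.state()['tcp_pos'][2]-.0156)
save(c,'w6.png')
E
```

```text
turn(tool z) -0.0 alt 180.0  shift [-7.9  0.3  8.9]  tcp [0.6044 0.0367 0.1274] closeang 94.5 tilt [-1.8e-03 -1.0e-04 -1.0e+00] q [ 0.06  0.43  1.76 -0.    0.95 -1.59] F [-0.9 -0.6 -3.2] gap 0.0156 t 54.2
bar(a,b) (array([-83. ,   0.3]), array([220.6,  41.1]), 90.0) 26794 a [-0.1029 -0.0639] b [-0.1083  0.1091] z 0.1116
blocktop (array([-41.7,   0.3]), array([17.2, 21.7]), 2.4) 1077
fin(a,b) (array([-25.9,  -0. ]), array([14.4, 35.8]), 0.1) 2280
fin(a,b) (array([-26.3, -88. ]), array([ 2.3, 12. ]), 85.5) 74
```

View pics/w6.png

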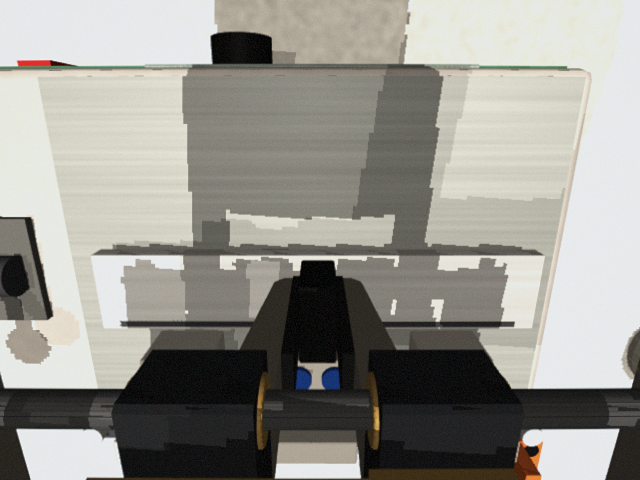

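>>> {"name": "arm_command", "arguments": {"rows": [[[0,0,6],0,8],[[0,0,3.2],0,8],[[-4,0,0],0,8],[[-4,0,0],0,8],[[0,0,1.3],0,8],[[0,0,0],0,8]]}}

```text
time: 55.0
tcp_pos: [0.6128, 0.0376, 0.1164]
tcp_rot: [-0.125, 3.137, 0.0]
ft_force: [1.3, 0.1, 3.2]
finger_gap: 0.0159
grip_force: 40.0
```

>>> {"name": "arm_command", "arguments": {"rows": [[[-1.5,0,0],0,8],[[-1,0,0],0,8],[[-1,0,0],0,8],[[-0.5,0,0],0,8],[[0,0,0],0,8]]}}

```text
time: 55.62
tcp_pos: [0.6131, 0.0377, 0.1165]
tcp_rot: [0.124, -3.134, 0.0]
ft_force: [-12.6, -1.2, 17.4]
finger_gap: 0.0159
grip_force: 40.0
```

>>> {"name": "arm_command", "arguments": {"rows": [[[-0.6,0,0],0,8],[[0,0,0],0,8]]}}

```text
time: 55.88
tcp_pos: [0.6131, 0.0377, 0.1165]
tcp_rot: [0.124, -3.133, 0.0]
ft_force: [-14.0, -1.8, 19.1]
finger_gap: 0.0158
grip_force: 40.0
```

>>> {"name": "arm_command", "arguments": {"rows": [[[-0.6,0,0],0,8],[[0,0,0],0,8]]}}

```text
time: 56.12
tcp_pos: [0.6132, 0.0377, 0.1165]
tcp_rot: [0.124, -3.132, 0.0]
ft_force: [-17.8, -1.3, 21.0]
finger_gap: 0.0158
grip_force: 40.0
```

Run:
```python
from m import *
gs(-.071,0,.1168,TH+90)
c=cam('wrist');P=cloud(c);bar(c,P,.1005)
```

```text
turn(tool z) -0.0 alt 180.0  shift [-4.1  0.1 -0.3]  tcp [0.6132 0.0377 0.1165] closeang 94.5 tilt [ 0.0073  0.     -1.    ] q [ 0.06  0.46  1.74 -0.    0.95 -1.59] F [-17.8  -1.3  21. ] gap 0.0158 t 56.125
bar(a,b) (array([-74.3,   0.8]), array([ 41.2, 221.3]), 0.1) 27095 a [-0.0943 -0.0551] b [-0.108   0.1094] z 0.1008
blocktop (array([-47.1, -86.1]), array([ 7.3, 13.7]), 53.2) 293
blocktop (array([-47.1,  86.7]), array([13. ,  5.8]), 36.8) 211
blocktop (array([-41.9,   0.7]), array([20.1, 16.6]), 89.6) 1108
fin(a,b) (array([-25.9, -84.2]), array([13.2,  9.8]), 0.4) 643
fin(a,b) (array([-25.5,   0.8]), array([34. , 13.9]), 89.7) 2513
fin(a,b) (array([-25.8,  84.7]), array([ 8.3, 13.5]), 89.1) 516
```

The bar is jammed by its downward press about 4 mm short of the carriers. I'll ease off, lift slightly and push again.

>>> {"name": "arm_command", "arguments": {"rows": [[[4,0,0],0,8],[[0,0,-1.2],0,8],[[0,0,0],0,8]]}}

```text
time: 56.55
tcp_pos: [0.6127, 0.0376, 0.1165]
tcp_rot: [0.124, -3.139, 0.0]
ft_force: [0.2, 0.4, -2.9]
finger_gap: 0.0156
grip_force: 40.0
```

>>> {"name": "arm_command", "arguments": {"rows": [[[-1,0,0],0,8],[[-1,0,0],0,8],[[-0.5,0,0],0,8],[[0,0,0],0,8]]}}

```text
time: 57.05
tcp_pos: [0.6154, 0.0379, 0.1167]
tcp_rot: [0.125, -3.139, 0.0]
ft_force: [0.5, 0.8, -3.4]
finger_gap: 0.0156
grip_force: 40.0
```

>>> {"name": "arm_command", "arguments": {"rows": [[[-1,0,0],0,8],[[-0.5,0,0],0,8],[[0,0,0],0,8]]}}

```text
time: 57.42
tcp_pos: [0.6168, 0.0379, 0.1168]
tcp_rot: [-0.125, 3.139, -0.0]
ft_force: [-0.1, 0.9, -3.0]
finger_gap: 0.0156
grip_force: 40.0
```

>>> {"name": "arm_command", "arguments": {"rows": [[[-0.5,0,0],0,8],[[-0.5,0,0],0,8],[[0,0,0],0,8]]}}

```text
time: 57.8
tcp_pos: [0.6172, 0.038, 0.1167]
tcp_rot: [0.125, -3.138, 0.0]
ft_force: [-3.8, -0.7, 0.0]
finger_gap: 0.0157
grip_force: 40.0
```

>>> {"name": "arm_command", "arguments": {"rows": [[[-0.6,0,0],0,8],[[0,0,0],0,8]]}}

```text
time: 58.05
tcp_pos: [0.6172, 0.038, 0.1166]
tcp_rot: [0.124, -3.137, 0.0]
ft_force: [-5.6, -0.1, 0.4]
finger_gap: 0.0157
grip_force: 40.0
```

Run:
```python
from m import *
gs(-.071,0,.1168,TH+90)
c=cam('wrist');P=cloud(c);bar(c,P,.1005)
```

```text
turn(tool z) -0.0 alt 180.0  shift [-0.   0.1 -0.2]  tcp [0.6172 0.038  0.1166] closeang 94.5 tilt [ 0.0026  0.     -1.    ] q [ 0.06  0.46  1.74 -0.    0.95 -1.59] F [-5.6 -0.1  0.4] gap 0.0157 t 58.05
bar(a,b) (array([-64. ,   0.8]), array([220.6,  53.3]), 89.9) 27606 a [-0.0901 -0.0499] b [-0.108   0.1094] z 0.1008
blocktop (array([-49.2, -73.2]), array([13.7, 37.4]), 22.6) 594
blocktop (array([-49.1,  76.7]), array([29.8, 11.5]), 64.8) 454
blocktop (array([-38.9,   0.8]), array([20.5, 17.2]), 89.5) 1081
fin(a,b) (array([-25.8, -84.3]), array([13.3,  9.9]), 2.0) 648
fin(a,b) (array([-25.7,  84.7]), array([13.4,  7.9]), 0.5) 505
fin(a,b) (array([-25.7,   0.8]), array([32.9, 13.7]), 88.7) 2464
```

>>> {"name": "arm_command", "arguments": {"rows": [[[-0.8,0,0],0,8],[[0,0,0],0,8],[[1.4,0,0.3],0,8],[[0,0,0],0,8]]}}

```text
time: 58.6
tcp_pos: [0.6172, 0.038, 0.1165]
tcp_rot: [0.125, -3.138, 0.0]
ft_force: [-6.1, -0.2, 0.7]
finger_gap: 0.0157
grip_force: 40.0
```

>>> {"name": "arm_command", "arguments": {"newtons": 10, "rows": [[[0,0,0],0,20],[[0,0,0],0,30],[[0,0,0],0,40],[[0,0,0],0,50],[[0,0,0],0,60],[[0,0,0],0,60],[[0,0,0],0,60],[[0,0,-15],0,60],[[0,0,-40],0,60],[[0,0,-50],0,60],[[0,0,-40],0,60]]}}

```text
time: 59.98
tcp_pos: [0.6182, 0.038, 0.2648]
tcp_rot: [-0.124, 3.137, 0.0]
ft_force: [1.1, -0.1, 0.5]
finger_gap: 0.06
grip_force: 0.0
```

>>> {"name": "arm_command", "arguments": {"rows": [[[15,0,-20],0,60],[[15,0,-20],0,60],[[0,0,0],0,60],[[0,0,0],0,60]]}}

```text
time: 60.48
tcp_pos: [0.5881, 0.0357, 0.3014]
tcp_rot: [-0.125, 3.139, 0.0]
ft_force: [0.3, -0.2, -0.9]
finger_gap: 0.0602
grip_force: 0.0
```

```bash
cat >> m.py <<'E'
def knob(c,P):
    h=cv2.cvtColor(c['img'],cv2.COLOR_RGB2HSV);z=P[...,2]
    m=((h[...,0]<6)|(h[...,0]>174))&(h[...,1]>150)&(h[...,2]>60)&(z>.12)
    for b in comps(m,20):
        Q=P[b[0]]; A=np.c_[2*Q,np.ones(len(Q))]; s=np.linalg.lstsq(A,(Q**2).sum(1),rcond=None)[0]
        print('knob',b[1].round(),b[2],'med',np.median(Q,0).round(4),'sph',s[:3].round(4),'r',np.sqrt(max(0,s[3]+s[:3]@s[:3])).round(4),'shk',((s[:2]-M0)@XS).round(4),((s[:2]-M0)@YS).round(4))
E
python3 - <<'E'
from m import *
c=cam('wrist');P=cloud(c);bar(c,P,.1005);save(c,'w7.png');knob(c,P)
c=cam('scene');knob(c,cloud(c));c=cam('side');knob(c,cloud(c))
gs(0,0,.3,TH+90)
E
```

```text
bar(a,b) (array([-62.2,   0.7]), array([220.4,  56.6]), 90.0) 8454 a [-0.09   -0.0498] b [-0.108   0.1096] z 0.1007
blocktop (array([-25.8, -70.9]), array([49.4, 36.5]), 0.4) 699
blocktop (array([-40.3,  -0.2]), array([20.3, 35.3]), 0.5) 786
blocktop (array([-25.1,  70.8]), array([35.8, 50.7]), 89.8) 703
fin(a,b) (array([-25.4,  -0.4]), array([12.8, 35.3]), 1.2) 577
knob [103. 290.] 742 med [ 0.6498 -0.1283  0.1809] sph [ 0.6532 -0.1316  0.173 ] r 0.012 shk -0.0486 -0.172
knob [263. 205.] 68 med [ 0.659  -0.1308  0.1818] sph [ 0.6573 -0.1327  0.1793] r 0.008 shk -0.0446 -0.1734
turn(tool z) -0.0 alt 180.0  shift [-1.004e+02  1.000e-01  4.000e-01]  tcp [0.5879 0.0357 0.3005] closeang 94.5 tilt [ 0.0013  0.     -1.    ] q [ 0.06  0.24  1.63  0.    1.28 -1.59] F [-0.4  0.3  0.2] gap 0.0597 t 60.625
```

View pics/w7.png

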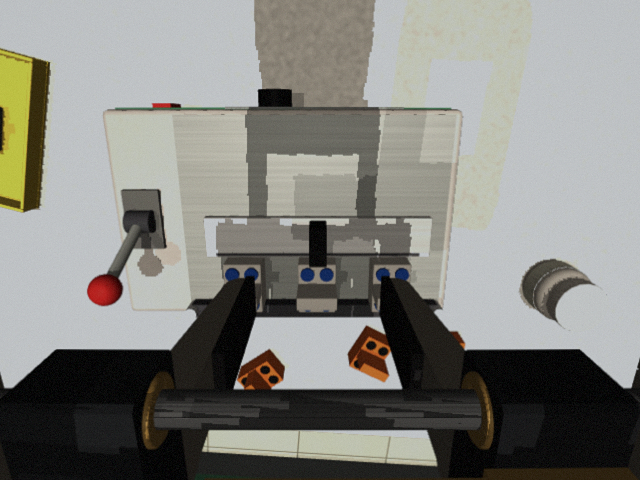

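All three carriers and the straightedge are flush. The knob is at (104,290) in this view, with its centre at (0.653, −0.132, 0.173). I go to the lever now.

Run:
```python
from m import *
go(.6532,-.1316,.23,TH+90)
```

```text
turn(tool z) -0.0 alt 180.0  shift [ -51.9 -171.9   70.5]  tcp [0.5879 0.0357 0.3005] closeang 94.5 tilt [ 0.0013  0.     -1.    ] q [ 0.06  0.24  1.63  0.    1.28 -1.59] F [-0.4  0.3  0.2] gap 0.0597 t 60.625
```

>>> {"name": "arm_command", "arguments": {"rows": [[[-10,-34,0],0,60],[[-10,-34,0],0,60],[[-10,-34,0],0,60],[[-10,-34,0],0,60],[[-12,-36,20],0,60],[[0,0,20],0,60],[[0,0,0],0,60],[[0,0,0],0,60]]}}

```text
time: 61.62
tcp_pos: [0.6533, -0.1307, 0.2617]
tcp_rot: [0.126, -3.139, -0.0]
ft_force: [0.3, 0.0, 0.1]
finger_gap: 0.0601
grip_force: 0.0
```

Run:
```python
from m import *
c=cam('wrist');P=cloud(c);knob(c,P);go(.6532,-.1316,.165,TH+90)
```

```text
knob [314. 244.] 1054 med [ 0.6502 -0.1323  0.1816] sph [ 0.6536 -0.1321  0.1728] r 0.0124 shk -0.0483 -0.1725
turn(tool z) 0.1 alt -179.9  shift [ 0.5 -0.8 97.3]  tcp [ 0.6536 -0.1308  0.2623] closeang 94.6 tilt [-8.e-04 -1.e-04 -1.e+00] q [-0.2   0.39  1.5   0.    1.25 -1.85] F [-0.3 -1.3 -0. ] gap 0.06 t 61.675
```

>>> {"name": "arm_command", "arguments": {"newtons": 15, "rows": [[[0,-1.2,40],0,60],[[0,0,40],0,60],[[0,0,17],0,60],[[0,0,0],0,60],[[0,0,0],0,15],[[0,0,0],0,15],[[0,0,0],0,15],[[0,0,0],0,15],[[0,0,0],0,15],[[0,0,0],0,15],[[0,0,0],0,15]]}}

```text
time: 63.05
tcp_pos: [0.6539, -0.1329, 0.165]
tcp_rot: [-0.124, 3.138, -0.0]
ft_force: [0.0, 0.5, 5.7]
finger_gap: 0.025
grip_force: 15.0
```

>>> {"name": "arm_command", "arguments": {"rows": [[[6,0,-2.5],0,15],[[7,0,-2.4],0,15],[[8,0,-2],0,15],[[8,0,-1.2],0,15],[[8,0,-0.4],0,15],[[8,0,0.4],0,15],[[8,0,1.2],0,15],[[8,0,2],0,15],[[7,0,2.4],0,15],[[0,0,0],0,15]]}}

```text
time: 64.3
tcp_pos: [0.5845, -0.1384, 0.1671]
tcp_rot: [0.124, -3.138, 0.0]
ft_force: [1.9, -0.3, 7.6]
finger_gap: 0.0244
grip_force: 15.0
```

>>> {"name": "arm_command", "arguments": {"rows": [[[3,0,1.2],0,15],[[3,0,1.3],0,15],[[0,0,0],0,15]]}}

```text
time: 64.68
tcp_pos: [0.5787, -0.1388, 0.1646]
tcp_rot: [0.125, -3.138, 0.0]
ft_force: [1.5, -0.0, 7.7]
finger_gap: 0.0247
grip_force: 15.0
```

>>> {"name": "arm_command", "arguments": {"rows": [[[2,0,1],0,15],[[0,0,0],0,15]]}}

```text
time: 64.92
tcp_pos: [0.5768, -0.139, 0.1637]
tcp_rot: [0.124, -3.138, 0.0]
ft_force: [1.2, 0.5, 8.0]
finger_gap: 0.0244
grip_force: 15.0
```

>>> {"name": "arm_command", "arguments": {"rows": [[[2,0,1],0,15],[[0,0,0],0,15]]}}

```text
time: 65.18
tcp_pos: [0.5759, -0.1391, 0.1632]
tcp_rot: [-0.124, 3.138, -0.0]
ft_force: [2.7, 1.3, 8.5]
finger_gap: 0.0246
grip_force: 15.0
```

Run:
```python
from m import *
gs(-.122,-.172,.165,TH+90)
for n in('wrist','side','scene'):
    c=cam(n);knob(c,cloud(c))
    if n=='wrist': cv2.imwrite('pics/w8.png',cv2.resize(c['img'][150:400,150:480,::-1],None,fx=1.8,fy=1.8))
```

```text
turn(tool z) -0.0 alt 180.0  shift [-4.3  1.3 -1.8]  tcp [ 0.5759 -0.1391  0.1632] closeang 94.5 tilt [-1.2e-03 -2.0e-04 -1.0e+00] q [-0.24  0.37  1.76  0.    1.01 -1.89] F [2.7 1.3 8.5] gap 0.0246 t 65.175
knob [318. 326.] 2515 med [ 0.5751 -0.1384  0.1814] sph [ 0.5795 -0.138   0.1727] r 0.0124 shk -0.1226 -0.1725
```

View pics/w8.png

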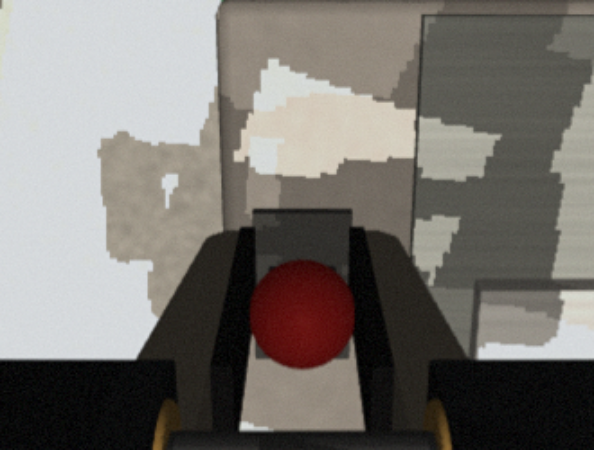

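The knob has travelled 74.3 mm and is at its stop. I pull slightly more to be sure, then release.

>>> {"name": "arm_command", "arguments": {"rows": [[[1.5,0,0.5],0,15],[[0,0,0],0,15],[[0,0,0],0,15]]}}

```text
time: 65.7
tcp_pos: [0.5756, -0.1391, 0.1631]
tcp_rot: [-0.124, 3.135, -0.0]
ft_force: [6.7, 1.7, 9.3]
finger_gap: 0.0248
grip_force: 15.0
```

>>> {"name": "arm_command", "arguments": {"rows": [[[0,0,0],0,70],[[0,0,0],0,70],[[0,0,0],0,70],[[0,0,0],0,70],[[0,0,0],0,70],[[0,0,0],0,70],[[0,0,-20],0,70],[[0,0,-40],0,70],[[0,0,-50],0,70],[[20,30,-20],0,70],[[0,40,-10],0,70],[[0,0,0],0,70]]}}

```text
time: 67.2
tcp_pos: [0.5489, -0.0693, 0.3032]
tcp_rot: [-0.128, 3.137, 0.0]
ft_force: [0.7, -0.3, 0.2]
finger_gap: 0.0702
grip_force: 0.0
```

>>> {"name": "arm_command", "arguments": {"rows": [[[0,50,0],0,70],[[0,40,0],0,70],[[0,0,0],0,70],[[0,0,0],0,70]]}}

```text
time: 67.7
tcp_pos: [0.5417, 0.0179, 0.3016]
tcp_rot: [0.125, -3.139, 0.001]
ft_force: [-0.1, 0.4, -0.5]
finger_gap: 0.0701
grip_force: 0.0
```

Run:
```python
from m import *
c=cam('wrist');P=cloud(c);bar(c,P,.1005);knob(c,P);save(c,'w9.png')
c=cam('scene');knob(c,cloud(c))
gs(-.085,0,.3,TH+90)
```

```text
bar(a,b) (array([-61.7,   1. ]), array([220. ,  58.1]), 89.9) 6316 a [-0.0902 -0.0496] b [-0.107   0.1099] z 0.1006
blocktop (array([-25.4, -70.7]), array([50.5, 35.9]), 0.0) 814
blocktop (array([-40.3,   0.1]), array([21. , 35.7]), 0.2) 725
blocktop (array([-25.4,  57.7]), array([ 9.6, 49.3]), 89.8) 243
fin(a,b) (array([-25.6, -71.1]), array([36.2, 12.1]), 89.4) 529
fin(a,b) (array([-25.6,   0.1]), array([35.2, 12.6]), 89.1) 516
fin(a,b) (array([-25.2,  59. ]), array([13.4, 12.8]), 10.2) 174
knob [129. 340.] 559 med [ 0.6468 -0.1284  0.1801] sph [ 0.5746 -0.089   0.2834] r 0.1333 shk -0.1236 -0.1233
knob [263. 205.] 68 med [ 0.6589 -0.1317  0.1818] sph [ 0.6569 -0.1334  0.1788] r 0.0083 shk -0.045 -0.1741
turn(tool z) -0.1 alt 179.9  shift [-62.9  14.5   1.7]  tcp [0.5417 0.0176 0.3018] closeang 94.5 tilt [ 4.e-04 -4.e-04 -1.e+00] q [ 0.03  0.16  1.72 -0.    1.26 -1.62] F [0.3 0.4 0. ] gap 0.0701 t 67.8
```

View pics/w9.png

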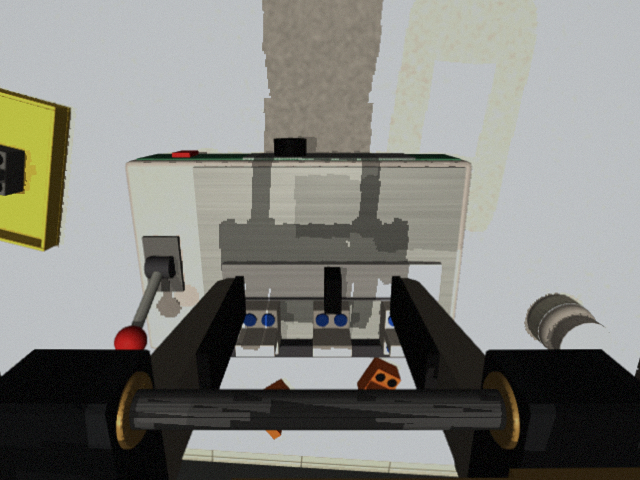

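```bash
python3 -c "
from cell import env
print(env.finish_job())"
```

```text
the job is handed in; nothing more can be done
None
```

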